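Pack the tasting flasks for the market

TASK

Get the farm shop's tasting flasks ready to travel: stand every flask upright in a well of the wooden carrier, one to a well, and set a cork from the caddy fully home in each one (put the cork into the neck and feel it seat). When all are corked and in the carrier, swing the keeper bar over them to its stop, then push the red-headed pin fully down through the bar's eye into the hole of the post to lock it. A cork left over is not needed, and the jars and the tea carton are not to be disturbed.

Things in the scene. Friction and masses are not known exactly. Their poses are not given: they have to be found in the camera images.
- flask_a: green glass flask with a paper band, 105 mm tall: round body 56 mm across up to 50 mm, shoulder to 70 mm, then a straight neck 34 mm across outside, 24 mm bore, 35 mm deep, open at the top; about 280 g, most of it in the thick base; origin at the centre of its underside, z up. Two or three of the flasks are present, the rest absent (None)
- flask_b: amber glass flask with a paper band, 105 mm tall: round body 56 mm across up to 50 mm, shoulder to 70 mm, then a straight neck 34 mm across outside, 24 mm bore, 35 mm deep, open at the top; about 280 g, most of it in the thick base; origin at the centre of its underside, z up. Two or three of the flasks are present, the rest absent (None)
- flask_c: clear glass flask with a paper band, 105 mm tall: round body 56 mm across up to 50 mm, shoulder to 70 mm, then a straight neck 34 mm across outside, 24 mm bore, 35 mm deep, open at the top; about 280 g, most of it in the thick base; origin at the centre of its underside, z up. Two or three of the flasks are present, the rest absent (None)
- mouth_a (a point): centre of the mouth of flask_a, on its rim plane, 105 mm above its underside. A cork that is fully home has its head resting on the rim and its foot tip 22 mm below this point
- mouth_b (a point): centre of the mouth of flask_b, on its rim plane, 105 mm above its underside. A cork that is fully home has its head resting on the rim and its foot tip 22 mm below this point
- mouth_c (a point): centre of the mouth of flask_c, on its rim plane, 105 mm above its underside. A cork that is fully home has its head resting on the rim and its foot tip 22 mm below this point
- cork_a: turned cork stopper: tapered cork foot 22 mm long (15 mm across at the tip, 22 mm at its top) under a pale round wooden head 30 mm across and 24 mm tall; origin at the foot's tip, z up towards the head. Starts in a caddy pocket, head resting on the caddy's top (origin 18 mm above the table). All three corks are alike and fit every flask
- cork_b: turned cork stopper: tapered cork foot 22 mm long (15 mm across at the tip, 22 mm at its top) under a pale round wooden head 30 mm across and 24 mm tall; origin at the foot's tip, z up towards the head. Starts in a caddy pocket, head resting on the caddy's top (origin 18 mm above the table). All three corks are alike and fit every flask
- cork_c: turned cork stopper: tapered cork foot 22 mm long (15 mm across at the tip, 22 mm at its top) under a pale round wooden head 30 mm across and 24 mm tall; origin at the foot's tip, z up towards the head. Starts in a caddy pocket, head resting on the caddy's top (origin 18 mm above the table). All three corks are alike and fit every flask
- pin: locking pin: steel shank 8 mm across and 45 mm long with a pointed foot, under a red round head 20 mm across and 24 mm tall; origin at the shank's tip, z up towards the head. Starts upright in the last hole of the caddy (tip 6 mm above the table, head 11 mm clear of the caddy's top)
- caddy: dark wooden caddy block fixed to the table, 225 x 62 x 40 mm, origin under its centre; in a row along its x axis three cork pockets (26 mm across) at -82.5, -27.5 and +27.5 mm and the pin hole at +82.5 mm
- carrier: wooden carrier fixed to the table: thick plank 90 x 350 x 37 mm (long along its y) with three round wells 60 mm across and 30 mm deep; a square post at each end (y = +150 mm hinge post, 142 mm high; y = -150 mm lock post, 142 mm high); origin under the plank's centre. Robot side is -x
- well0 (a point): centre of the floor of a carrier well (y = 80 mm in the carrier), 7 mm above the table, 30 mm below the plank's top; axes as the carrier's
- well1 (a point): centre of the floor of a carrier well (y = 0 mm in the carrier), 7 mm above the table, 30 mm below the plank's top; axes as the carrier's
- well2 (a point): centre of the floor of a carrier well (y = -80 mm in the carrier), 7 mm above the table, 30 mm below the plank's top; axes as the carrier's
- post_hole (a point): mouth of the vertical hole (13 mm across, 40 mm deep) in the top of the lock post, 142 mm above the table; axes as the carrier's, z up
- bar (a joint): level keeper bar on the hinge post, rad: 0 = closed at its stop, over the row of flasks, eye over the lock post's hole; grows to 1.5 as it swings open away from the robot (anticlockwise from above). Stays where it is left. 18 mm wide, 12 mm thick, underside 144 mm above the table: 8 mm above corks that are fully home in flasks in the wells
- bar_hinge (a point): point on the bar's vertical hinge axis, at the height of the bar's underside
- bar_knob (a point): on the bar's black upright grip peg (14 mm across, from the bar's top 156 mm up to 184 mm above the table), 130 mm from the hinge axis; the point is the peg's middle, 170 mm above the table
- bar_eye (a point): centre of the eye (14 mm hole) near the bar's free end, at the bar's top face, 300 mm from the hinge axis
- honey_jar: amber honey jar, 68 mm across, 85 mm tall, origin under its centre; not part of the job
- jam_jar: red jam jar, 64 mm across, 75 mm tall, origin under its centre; not part of the job
- tea_box: green tea carton 50 x 70 x 70 mm, origin under its centre; not part of the job
Mind the look-alikes: they are no part of the job. What is shaped like the cork_a but orange or turquoise is not meant.

How it is judged:
By the outcome, as a careful person would: the job done as asked, in the order asked, and still so for the second after the job is handed in, with the robot touching nothing.
Of flask_a, flask_b, flask_c only 2 to 3 are there at a start; the rules pass over those that are not, and their reading is None.
At some moment in a run one of flask_a, flask_b, flask_c may be knocked a few centimetres aside while the robot is not near it.
It also fails if it takes over 210 s, if anything falls off the work surface, if the arm or the gripper's body presses on something with over 40 N, if the wrist force passes 120 N, or if a joint passes its speed limit or range.

ROBOT

A 6-joint arm with a two-finger parallel gripper is mounted at the origin on the work surface. World frame = base frame: x ahead of the robot, y to its left, z up, the work surface at z = 0. Lengths are in m, angles in degrees, forces in N, time in s.
With the tool pointing down it reaches from about 0.35 to 0.925 m from the base axis. Payload 6.4 kg.
Tool frame: the origin (TCP) lies where the fingers leave the gripper's body, on its centre line; the fingertips stand 73 mm ahead of it and the grasp point (between the pads) lies manip.grip_point_offset ahead of it (manip.grip_point_offset is the distance from the TCP to the grasp point, in m); z points along the fingers, y is the line along which they close (so a half turn about z gives the same grasp; the last joint's range is limited). The gripper opens to 85 mm and grips with 20 to 120 N. Pads are 22 mm wide; open, the fingers measure 114 mm over their backs; the gripper's body (76 mm by 85 mm) begins 54 mm behind the grasp point. The pads swing forward as they close: fully open they stand 13 mm farther back than shut.
Start: joints at [-79.761, 14.043, 89.255, -0, 76.702, -9.975], TCP at [0.225, -0.61, 0.304] pointing down, gripper open.
Joint ranges: [-179.41, 179.41], [-58.25, 129.5], [7.25, 145.43], [-54.29, 234.29], [11.92, 165.04], [-157.13, 157.13]. Speed limits (degrees/s): [147.25, 147.25, 180, 180, 180, 180].

INTERFACE

Orientations are given as [roll, pitch, yaw] about the fixed x, y, z axes, in that order (R = Rz(yaw) Ry(pitch) Rx(roll)).
In Python, from cell import manip gives the robot as it stands. The module is installed in compiled form; this text tells all that it offers.
- The arm moves only by the tool apply_moves, never from a script. Its arguments are lists of equal length, an entry for each row: "gripper": the opening, from 0 (shut) to 1 (fully open); "linear": the shift along the world's x, y, z in m, a list of three; "spin": the turn about the world's z in degrees. A call has 1 to 8 rows; each row shifts and turns the commanded pose from where the row before left it; what a row does not reach is not made up. A row lasts 1/10 s, in which the tool goes at most 50 mm and 8.59 degrees, less where a joint would pass 70% of its speed; a pose out of reach is approached as far as the arm can. A call with a gripper value outside its range is refused whole. The fingers move at their own pace and stop on an object; "newtons" is the grip in N (left out, the last holds). Time passes only in rows, so rows that do not move let the fingers close. It gives the time, the measured TCP pose, the force, the opening and the grip force at its end, in the units of the state.
- manip.sense(): the state, without advancing time (a new reading comes with each control period).
- manip.camera(name): name is "side" or "top"; returns (picture, depth): 480x640x3 uint8, red, green, blue; 480x640 float32, m along the optical axis (not along the pixel's ray), 0 where there is no reading.
- manip.get_calibration(name): a dict with "fx", "fy", "cx", "cy" (pixels), "k1" (the pictures are not rectified: a ray, as slopes to the right and down, at radius r is drawn at 1 + k1 r^2 times it, then the intrinsics apply), "R" (3x3) and "t" (3): a world point X has camera coordinates R X + t. Camera axes: x right, y down, z forward; pixel columns grow to the right and rows downward; lengths in m; the calibration is good to about 2 mm. A picture is of the moment at which its call begins. get_calibration takes no time and is no camera call.
- manip.sign_off(): hands the job in; it is judged then, once.
The state is a dict: "time_s": time; "joints": joint angles; "joint_vel": joint speeds; "joint_efforts": joint torques, N m; "tool_pos": TCP position; "tool_rot": TCP orientation; "contact_force": force on the tool from outside, world axes, zero at the start; "moment": the same for the moment, N m; "opening": opening from 0.0 (shut) to 1.0 (fully open); "finger_force": force on a finger pad.
Only numpy, scipy, OpenCV 4.12 (cv2) and the standard library are available. Lean on these libraries where they do the work, as an engineer would, in place of code of your own. Each camera call takes 0.05 s, during which the arm holds its last target. There are 200 camera calls.

## Working session

There is one attempt and no reset: what is moved stays moved. The work goes in short steps, Python scripts to look and compute and a tool call to move; the robot and the scene stay as the last step left them, time stands still between calls to the robot, and variables do not carry over. Pictures are saved under pics/ and viewed, at most 14 in all, crops included, and the job is handed in when it is done.

Besides the shell and the picture viewer there is one more tool, called after ">>>" as name([rows], argument=value, ...), one row to a line, values as JSON. apply_moves: Moves the arm, as the interface text tells. Its arguments: {"type":"object","properties":{"gripper":{"type":"array"},"linear":{"type":"array"},"spin":{"type":"array"},"newtons":{"type":"number"}},"required":["gripper","linear","spin"]}

```bash
mkdir -p pics
cat > h.py <<'E'
import numpy as np, cv2
from cell import manip
def snap(n):
    return manip.camera(n)
def pts(name, depth):
    c=manip.get_calibration(name)
    v,u=np.mgrid[0:480,0:640]
    K=np.array([[c['fx'],0,c['cx']],[0,c['fy'],c['cy']],[0,0,1]],float)
    p=np.stack([u,v],-1).reshape(-1,1,2).astype(float)
    s=cv2.undistortPoints(p,K,np.array([c['k1'],0,0,0],float)).reshape(480,640,2)
    X=np.concatenate([s*depth[...,None],depth[...,None]],-1)
    return (X-np.array(c['t']))@np.array(c['R'])   # R^T (X-t)
def ray(name,u,v,z):
    c=manip.get_calibration(name)
    K=np.array([[c['fx'],0,c['cx']],[0,c['fy'],c['cy']],[0,0,1]],float)
    s=cv2.undistortPoints(np.array([[[u,v]]],float),K,np.array([c['k1'],0,0,0],float))[0,0]
    R=np.array(c['R']);t=np.array(c['t'])
    o=-R.T@t; d=R.T@np.array([s[0],s[1],1])
    return o+d*(z-o[2])/d[2]
E
python3 - <<'E'
from h import *
for n in("top","side"):
    p,d=snap(n); cv2.imwrite(f"pics/{n}0.png",p[...,::-1]); np.savez(f"{n}0.npz",p=p,d=d)
    c=manip.get_calibration(n); R=np.array(c['R']);print(n,-R.T@np.array(c['t']),R[2],c['fx'],c['k1'])
s=manip.sense();print(s); print(manip.grip_point_offset)
E
```

```text
top [ 0.32052131 -0.01066331  1.34109126] [ 0.15462076  0.00871967 -0.98793542] 545.6944328088387 -0.005805402803775982
side [ 0.27111787 -0.88458552  0.94526352] [ 0.2164946   0.71678092 -0.66283875] 607.5950100767902 -0.20683666259119285
{'time_s': 0.1, 'joints': array([-7.97622889e+01,  1.40811865e+01,  8.93184904e+01, -1.19246673e-03,
        7.67046619e+01, -9.97526822e+00]), 'joint_vel': array([ 0.06722635, -0.09325386, -0.17514071,  0.01392585,  0.06661805,
       -0.09795418]), 'joint_efforts': array([-1.82353338e-04, -4.30676043e+01, -3.27125466e+01, -1.19750384e-04,
        2.90096992e-03, -2.77653083e-05]), 'tool_pos': array([ 0.22451326, -0.60958144,  0.30287319]), 'tool_rot': array([-1.79897038e+02, -1.69314243e-02,  2.02132394e+01]), 'contact_force': array([-0.70108481, -0.76587334, -0.19571629]), 'moment': array([-0.03227304,  0.04014803,  0.06947253]), 'finger_force': 0.0, 'opening': 0.9972931361245991}
0.0539
```

View pics/top0.png

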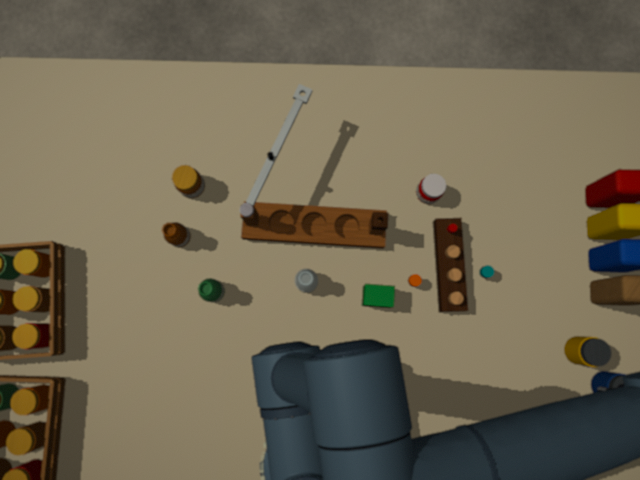

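View pics/side0.png

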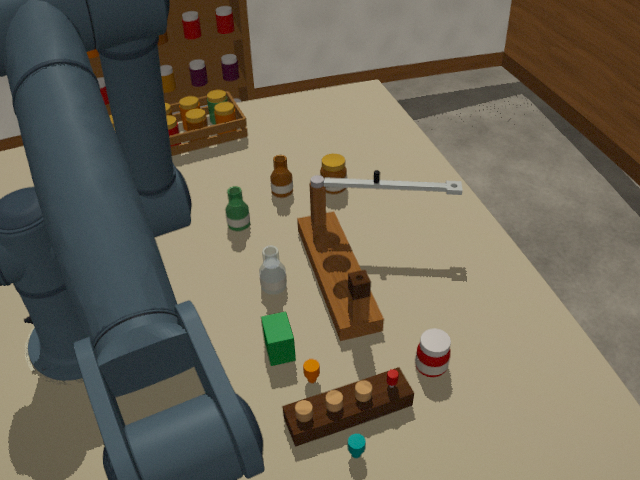

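The top view shows the amber flask at (175,233), green at (209,289), clear at (306,280), the carrier at (315,225) with its bar open to (303,93), and the caddy at (452,265) with corks at (453,252), (455,275), (456,298) and the pin at (454,228). The side view agrees: three flasks, orange and turquoise decoys near the caddy, and the tea carton beside the clear flask. Next I measure.

```bash
cat > meas.py <<'E'
from h import *
def comps(mask,X,minn=8):
    n,l,st,ce=cv2.connectedComponentsWithStats(mask.astype(np.uint8))
    for i in range(1,n):
        if st[i,4]>=minn:
            q=X[l==i]; print(' px',ce[i].round(1),'n',st[i,4],'med',np.median(q,0).round(4),'lo',q.min(0).round(3),'hi',q.max(0).round(3))
if __name__=="__main__":
    for n in("top","side"):
        f=np.load(f"{n}0.npz");p,d=f['p'],f['d'];X=pts(n,d);ok=d>0
        reg=ok&(X[...,0]>.3)&(X[...,0]<.85)&(X[...,1]>-.45)&(X[...,1]<.4)
        for lo,hi in((.095,.112),(.134,.15),(.15,.162),(.165,.19),(.055,.08)):
            print(n,lo,hi);comps(reg&(X[...,2]>lo)&(X[...,2]<hi),X)
        hsv=cv2.cvtColor(p,cv2.COLOR_RGB2HSV);H,S,V=hsv[...,0],hsv[...,1],hsv[...,2]
        print('red');comps(reg&((H<5)|(H>174))&(S>180)&(V>100),X)
        print('cork');comps(reg&(H>8)&(H<22)&(S>60)&(S<160)&(V>170)&(X[...,2]>.045),X)
    f=np.load("top0.npz")
    print('table z',np.median(pts("top",f['d'])[300:340,100:240,2]))
E
python3 meas.py
```

```text
top 0.095 0.112
 px [255.  213.5] n 8 med [0.5714 0.1423 0.1042] lo [0.563 0.142 0.101] hi [0.579 0.143 0.11 ]
 px [371. 220.] n 9 med [ 0.5628 -0.1257  0.1061] lo [ 0.553 -0.127  0.096] hi [ 0.574 -0.125  0.112]
 px [249.3 220.2] n 18 med [0.555  0.1548 0.1038] lo [0.554 0.143 0.095] hi [0.56  0.169 0.11 ]
 px [379.1 220.2] n 9 med [ 0.5629 -0.1443  0.1049] lo [ 0.561 -0.149  0.1  ] hi [ 0.565 -0.142  0.109]
 px [168.5 229.5] n 111 med [0.528  0.3398 0.1041] lo [0.512 0.324 0.095] hi [0.546 0.357 0.112]
 px [380.2 229.6] n 11 med [ 0.5413 -0.1471  0.1029] lo [ 0.541 -0.157  0.096] hi [ 0.542 -0.14   0.111]
 px [305.2 278. ] n 97 med [0.4249 0.0218 0.1044] lo [0.409 0.006 0.096] hi [0.441 0.038 0.11 ]
 px [205. 288.] n 106 med [0.3965 0.2481 0.1045] lo [0.38  0.232 0.096] hi [0.412 0.264 0.109]
top 0.134 0.15
 px [293.  121.5] n 10 med [0.7797 0.0596 0.1477] lo [0.77  0.055 0.138] hi [0.791 0.064 0.15 ]
 px [248.6 213.8] n 49 med [0.5587 0.147  0.1413] lo [0.554 0.142 0.134] hi [0.582 0.172 0.149]
 px [380.  219.4] n 217 med [ 0.5572 -0.1428  0.142 ] lo [ 0.54  -0.16   0.135] hi [ 0.
[... 4460 characters left out ...]
5] hi [ 0.41  -0.317  0.068]
red
 px [418.3 349. ] n 19 med [ 0.6356 -0.2706  0.0487] lo [ 0.632 -0.28   0.043] hi [ 0.639 -0.262  0.053]
 px [434.8 360.2] n 70 med [ 0.6512 -0.3057  0.0509] lo [ 0.638 -0.311  0.041] hi [ 0.671 -0.296  0.057]
 px [392.4 373.8] n 82 med [ 0.5599 -0.324   0.0751] lo [ 0.551 -0.333  0.042] hi [ 0.581 -0.299  0.079]
cork
 px [362.5 387.5] n 133 med [ 0.5035 -0.3285  0.065 ] lo [ 0.491 -0.34   0.062] hi [ 0.515 -0.313  0.071]
 px [333.9 397.6] n 142 med [ 0.4504 -0.3312  0.0648] lo [ 0.437 -0.343  0.061] hi [ 0.464 -0.315  0.068]
 px [303.5 405.5] n 132 med [ 0.3971 -0.33    0.0644] lo [ 0.383 -0.342  0.061] hi [ 0.409 -0.319  0.068]
table z 0.0007980646773355054
```

Run:
```python
from h import *
for n in("top","side"):
    f=np.load(f"{n}0.npz");p,d=f['p'],f['d'];X=pts(n,d);ok=d>0
    m=ok&(X[...,0]>.47)&(X[...,0]<.65)&(X[...,1]>-.2)&(X[...,1]<.2)&(abs(X[...,2]-.037)<.006)
    m=cv2.morphologyEx(m.astype(np.uint8),cv2.MORPH_OPEN,np.ones((2,2)))>0
    r=cv2.minAreaRect(X[m][:,:2].astype(np.float32)); print(n,'plank',r,X[m][:,2].mean())
    m=ok&(X[...,0]>.5)&(X[...,0]<.9)&(X[...,1]>0)&(X[...,1]<.2)&(abs(X[...,2]-.156)<.005)
    q=X[m][:,:2].astype(np.float32)
    print(' bar',cv2.minAreaRect(q),cv2.fitLine(q[q[:,0]<.80],cv2.DIST_HUBER,0,.001,.001).ravel(),X[m][:,2].mean())
    # wells: floor points
    w=ok&(X[...,0]>.5)&(X[...,0]<.62)&(abs(X[...,1])<.125)&(X[...,2]<.022)&(X[...,2]>.002)
    k,l,st,ce=cv2.connectedComponentsWithStats(w.astype(np.uint8))
    for i in range(1,k):
        if st[i,4]>20: q=X[l==i]; print(' well',ce[i],st[i,4],q.min(0).round(3),q.max(0).round(3))
    # caddy top
    m=ok&(X[...,0]>.34)&(X[...,0]<.62)&(X[...,1]>-.39)&(X[...,1]<-.26)&(abs(X[...,2]-.04)<.005)
    print(' caddy',cv2.minAreaRect(X[m][:,:2].astype(np.float32)))
im=cv2.imread("pics/top0.png")[190:260,230:400]; cv2.imwrite("pics/carr.png",cv2.resize(im,None,fx=4.7,fy=4.7,interpolation=cv2.INTER_CUBIC))
```

```text
top plank ((0.4642493426799774, 0.005728080868721008), (0.3532124161720276, 0.2861303687095642), 87.99140167236328) 0.040593355646127705
 bar ((0.7093325853347778, 0.09760420024394989), (0.034688834100961685, 0.33301830291748047), 67.47465515136719) [ 0.9219001  -0.38742763  0.6617378   0.11745641] 0.1562866777685486
 well [280.80974478 222.05104408] 431 [0.542 0.059 0.002] [0.598 0.118 0.021]
 well [313.44289044 224.03729604] 429 [ 0.54  -0.021  0.002] [0.595 0.036 0.022]
 well [346.21395349 226.08139535] 430 [ 0.537 -0.103  0.002] [ 0.592 -0.043  0.022]
 well [294.75396825 243.63492063] 126 [ 0.501 -0.035  0.002] [0.524 0.124 0.022]
 well [305.19047619 246.61904762] 21 [0.505 0.015 0.002] [0.516 0.04  0.006]
 well [338.90909091 245.09090909] 22 [ 0.512 -0.071  0.002] [ 0.518 -0.041  0.022]
 caddy ((0.4745008945465088, -0.3249289393424988), (0.22524325549602509, 0.06503968685865402), 3.3709754943847656)
side plank ((0.48725712299346924, -0.3440350294113159), (1.1528222560882568, 0.1632310152053833), 76.26506042480469) 0.04272671182424674
 bar ((0.7113733291625977, 0.09184781461954117), (0.0431889146566391, 0.3291987478733063), 68.70379638671875) [ 0.9173306  -0.39812627  0.70227444  0.09517667] 0.15590467499902913
 well [326.53333333 243.32916667] 240 [0.546 0.083 0.003] [0.601 0.117 0.022]
 well [318.20521173 287.17263844] 307 [ 0.5   -0.122  0.002] [0.527 0.12  0.022]
 well [336.23367698 266.78694158] 291 [0.542 0.003 0.003] [0.599 0.039 0.022]
 well [341.78571429 292.43452381] 168 [ 0.541 -0.078  0.003] [ 0.575 -0.041  0.022]
 caddy ((0.47888630628585815, -0.3283718228340149), (0.22714166343212128, 0.06739988923072815), 3.909327983856201)
```

View pics/carr.png

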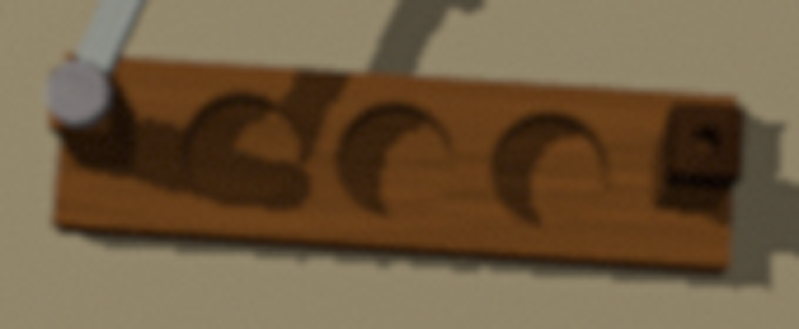

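Run:
```python
from h import *
for n in("top","side"):
    f=np.load(f"{n}0.npz");p,d=f['p'],f['d'];X=pts(n,d);ok=d>0
    hsv=cv2.cvtColor(p,cv2.COLOR_RGB2HSV);H,S,V=hsv[...,0],hsv[...,1],hsv[...,2]
    m=ok&(S>150)&(H<20)&(X[...,0]>.48)&(X[...,0]<.65)&(X[...,1]>-.2)&(X[...,1]<.2)&(abs(X[...,2]-.037)<.005)
    k,l,st,ce=cv2.connectedComponentsWithStats(m.astype(np.uint8)); i=1+np.argmax(st[1:,4])
    q=X[l==i][:,:2].astype(np.float32)
    print(n,'plank',cv2.minAreaRect(q),X[m][:,2].mean(),st[i,4])
    m=ok&(X[...,0]>.5)&(X[...,0]<.62)&(X[...,1]>-.2)&(X[...,1]<-.1)&(abs(X[...,2]-.142)<.004)
    q=X[m][:,:2].astype(np.float32);print(' post',cv2.minAreaRect(q),q.mean(0))
    m=ok&(X[...,0]>.6)&(X[...,0]<.75)&(X[...,1]>.05)&(X[...,1]<.2)&(X[...,2]>.175)&(X[...,2]<.19)
    print(' knob',X[m].mean(0))
    m=ok&(X[...,0]>.54)&(X[...,0]<.60)&(X[...,1]>.1)&(X[...,1]<.2)&(X[...,2]>.153)&(X[...,2]<.175)
    q=X[m];print(' hinge',q.min(0),q.max(0),q.mean(0))
```

```text
top plank ((0.5629569888114929, 0.00637345016002655), (0.34579649567604065, 0.08974065631628036), 87.86384582519531) 0.037189960134462796 2854
 post ((0.5584903955459595, -0.1426781713962555), (0.033988405019044876, 0.03539670631289482), 87.35860443115234) [ 0.55790603 -0.14258958]
 knob [0.68829839 0.10624736 0.18355984]
 hinge [0.5547204  0.13514326 0.15310838] [0.59996395 0.17116704 0.16460393] [0.57531749 0.15382995 0.15783245]
side plank ((0.5668591856956482, 0.0035301297903060913), (0.3527950346469879, 0.09079620987176895), 87.74215698242188) 0.037325156398623646 2793
 post ((0.5620839595794678, -0.14500415325164795), (0.03798973560333252, 0.03538721054792404), 88.33792114257812) [ 0.56127304 -0.1465635 ]
 knob [0.69204601 0.10103169 0.18176394]
 hinge [0.55797421 0.13273977 0.15305563] [0.59991425 0.16864859 0.16187624] [0.57790266 0.1486795  0.15732488]
```

>>> apply_moves([
  [0.0127,0.0394,0],
  [0.0127,0.0394,0],
  [0.0127,0.0394,0],
  [0.0127,0.0394,0],
  [0.0127,0.0394,0],
  [0.0127,0.0394,0],
  [0.0127,0.0394,0],
  [0.0127,0.0394,0],
], gripper=[1,1,1,1,1,1,1,1], spin=[8.4,8.4,8.4,8.4,8.4,8.4,8.4,8.4], newtons=40)

```text
time_s: 0.9
tool_pos: [0.3262, -0.293, 0.3034]
tool_rot: [-180.0, -0.0, 87.7]
contact_force: [0.5, 0.1, 0.7]
opening: 1.003
finger_force: 0.0
```

>>> apply_moves([
  [0.0127,0.0394,0],
  [0.0127,0.0394,0],
  [0.0127,0.0394,0],
  [0.0127,0.0394,0],
  [0.0127,0.0394,0],
  [0.0127,0.0394,0],
  [0.0127,0.0394,0],
  [0,0,0],
], gripper=[1,1,1,1,1,1,1,1], spin=[0,0,0,0,0,0,0,0])

```text
time_s: 1.7
tool_pos: [0.4153, -0.0152, 0.3035]
tool_rot: [-180.0, -0.1, 87.8]
contact_force: [-0.1, 0.0, -0.3]
opening: 1.002
finger_force: 0.0
```

```bash
cat > rim.py <<'E'
from h import *
import sys
# rim clusters: x,y mid-extents of points near given height in both views
def rims(z0,lo=(.3,-.42),hi=(.85,.42),tol=.009,minn=40):
    for n in("top","side"):
        p,d=snap(n);X=pts(n,d)
        m=(d>0)&(abs(X[...,2]-z0)<tol)&(X[...,0]>lo[0])&(X[...,0]<hi[0])&(X[...,1]>lo[1])&(X[...,1]<hi[1])
        k,l,st,ce=cv2.connectedComponentsWithStats(m.astype(np.uint8))
        off=np.array([.0018,-.0014])*(1 if n=="top" else -1)
        for i in range(1,k):
            if st[i,4]>=minn:
                q=X[l==i][:,:2];print(n,ce[i].round(),st[i,4],'mid',((q.min(0)+q.max(0))/2+off).round(4),'ext',np.ptp(q,0).round(3))
if __name__=="__main__": rims(float(sys.argv[1]))
E
python3 rim.py .104
```

```text
top [168. 229.] 109 mid [0.5314 0.3394] ext [0.033 0.033]
top [205. 288.] 112 mid [0.3981 0.2468] ext [0.032 0.033]
side [318. 202.] 98 mid [0.5702 0.1516] ext [0.031 0.03 ]
side [270. 253.] 158 mid [0.4271 0.0194] ext [0.033 0.035]
side [358. 297.] 152 mid [ 0.5595 -0.1463] ext [0.035 0.037]
```

>>> apply_moves([
  [0.012,0.035,0],
  [0,0,-0.04],
  [0,0,-0.04],
  [0,0,-0.03],
  [0,0,-0.02],
  [0,0,-0.015],
  [0,0,-0.0115],
  [0,0,0],
], gripper=[1,1,1,1,1,1,1,1], spin=[0,0,0,0,0,0,0,0])

```text
time_s: 2.6
tool_pos: [0.4261, 0.0152, 0.1459]
tool_rot: [-179.8, -0.0, 87.3]
contact_force: [0.3, -0.2, 0.0]
opening: 1.001
finger_force: 0.0
```

>>> apply_moves([
  [0,0,0],
  [0,0,0],
  [0,0,0],
  [0,0,0],
  [0,0,0],
  [0,0,0],
  [0,0,0],
  [0,0,0],
], gripper=[0.3,0.3,0.3,0.3,0.3,0.3,0.3,0.3], spin=[0,0,0,0,0,0,0,0])

```text
time_s: 3.4
tool_pos: [0.4276, 0.0159, 0.1484]
tool_rot: [179.9, 0.0, 87.4]
contact_force: [-1.8, -0.8, 4.8]
opening: 0.392
finger_force: 39.7
```

>>> apply_moves([
  [0,0,0.01],
  [0,0,0.025],
  [0,0,0.03],
  [0.03,-0.02,0.005],
  [0.04,-0.03,0],
  [0.035,-0.025,0],
  [0.02,-0.015,0],
  [0.0095,-0.005,0],
], gripper=[0.3,0.3,0.3,0.3,0.3,0.3,0.3,0.3], spin=[0,0,0,0,0,0,0,0])

```text
time_s: 4.2
tool_pos: [0.5628, -0.0804, 0.2175]
tool_rot: [180.0, 0.0, 87.3]
contact_force: [-0.6, 1.3, -3.4]
opening: 0.392
finger_force: 40.9
```

>>> apply_moves([
  [0,0,0],
  [0,0,0],
], gripper=[0.3,0.3], spin=[0,0])

```text
time_s: 4.4
tool_pos: [0.5605, -0.0781, 0.2168]
tool_rot: [-179.9, -0.0, 87.4]
contact_force: [-0.0, 1.0, -3.1]
opening: 0.394
finger_force: 40.9
```

Run:
```python
from h import *
s=manip.sense();print(s['tool_pos'],s['tool_rot'],s['contact_force'])
for n in("top","side"):
    p,d=snap(n);np.savez(f"{n}1.npz",p=p,d=d);cv2.imwrite(f"pics/{n}1.png",p[...,::-1])
    X=pts(n,d)
    w=(d>0)&(X[...,0]>.5)&(X[...,0]<.65)&(X[...,1]>-.14)&(X[...,1]<0)&(X[...,2]>.06)&(X[...,2]<.25)
    off=np.array([.0018,-.0014])*(1 if n=="top" else -1)
    for z in np.arange(.08,.22,.01):
        q=X[w&(abs(X[...,2]-z)<.005)]
        if len(q)>5: print(n,z.round(3),len(q),(q.min(0)[:2]+off).round(4),(q.max(0)[:2]+off).round(4))
```

```text
[ 0.56051754 -0.07808516  0.21684025] [-1.79886586e+02 -4.61382187e-02  8.74459341e+01] [-0.04835462  1.02426098 -3.14836097]
side 0.08 56 [ 0.5326 -0.1368] [ 0.5532 -0.0694]
side 0.09 63 [ 0.5315 -0.1374] [ 0.5529 -0.0718]
side 0.1 56 [ 0.5315 -0.1353] [ 0.5525 -0.071 ]
side 0.11 76 [ 0.5316 -0.1364] [ 0.5833 -0.071 ]
side 0.12 153 [ 0.5322 -0.1383] [ 0.5856 -0.0574]
side 0.13 168 [ 0.5349 -0.1382] [ 0.5835 -0.0575]
side 0.14 168 [ 0.5404 -0.1386] [ 0.5773 -0.0761]
side 0.15 108 [ 0.5321 -0.1383] [ 0.5905 -0.0594]
side 0.16 163 [ 0.5295 -0.0934] [ 0.5897 -0.0591]
side 0.17 215 [ 0.5292 -0.0923] [ 0.5897 -0.0573]
side 0.18 76 [ 0.529  -0.0916] [ 0.5892 -0.0624]
side 0.19 99 [ 0.5133 -0.0919] [ 0.6088 -0.0661]
side 0.2 216 [ 0.5091 -0.0932] [ 0.6109 -0.0625]
side 0.21 148 [ 0.5044 -0.0961] [ 0.6163 -0.0605]
side 0.22 188 [ 0.4998 -0.0982] [ 0.6195 -0.0652]
```

View pics/side1.png

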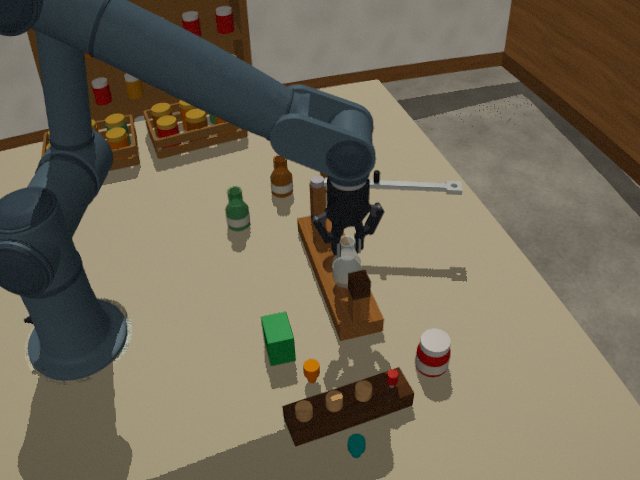

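The side view shows the clear flask held upright over well2, its neck near (346,245). It sits about 2 mm short in x, so I correct that and lower in small steps.

>>> apply_moves([
  [0.002,0,-0.015],
  [0,0,-0.015],
  [0,0,-0.004],
  [0,0,-0.004],
  [0,0,-0.004],
  [0,0,0],
], gripper=[0.3,0.3,0.3,0.3,0.3,0.3], spin=[0,0,0,0,0,0])

```text
time_s: 5.1
tool_pos: [0.5634, -0.0789, 0.1749]
tool_rot: [-180.0, -0.0, 87.4]
contact_force: [-0.4, 0.2, -3.4]
opening: 0.389
finger_force: 40.9
```

>>> apply_moves([
  [0,0,-0.007],
  [0,0,-0.007],
  [0,0,-0.004],
  [0,0,-0.002],
  [0,0,0],
], gripper=[0.3,0.3,0.3,0.3,0.3], spin=[0,0,0,0,0])

```text
time_s: 5.6
tool_pos: [0.5638, -0.079, 0.1555]
tool_rot: [180.0, 0.0, 87.4]
contact_force: [-0.8, -0.2, -2.8]
opening: 0.389
finger_force: 41.0
```

>>> apply_moves([
  [0,0,-0.0005],
  [0,0,0],
  [0,0,0],
  [0,0,0.02],
  [0,0,0.035],
  [0,0,0.05],
  [0,0,0.04],
  [-0.017,0.035,0],
], gripper=[0.6,1,1,1,1,1,1,1], spin=[0,0,0,0,0,0,0,0])

```text
time_s: 6.4
tool_pos: [0.5504, -0.0468, 0.3082]
tool_rot: [179.1, 0.2, 87.2]
contact_force: [1.0, 0.7, 0.2]
opening: 1.0
finger_force: 0.0
```

>>> apply_moves([
  [-0.02,0.04,0],
  [-0.02,0.04,0],
  [-0.02,0.04,0],
  [-0.02,0.04,0],
  [-0.02,0.04,0],
  [-0.02,0.04,0],
  [-0.02,0.02,0],
  [0,0,0],
], gripper=[1,1,1,1,1,1,1,1], spin=[0,0,0,0,0,0,0,0])

```text
time_s: 7.2
tool_pos: [0.4047, 0.2181, 0.3]
tool_rot: [180.0, -0.0, 87.7]
contact_force: [-0.2, 0.6, 0.2]
opening: 0.999
finger_force: 0.0
```

```bash
python3 rim.py .104; echo; python3 rim.py .111
```

```text
top [348. 220.] 89 mid [ 0.5629 -0.074 ] ext [0.032 0.032]
top [169. 230.] 110 mid [0.5309 0.3393] ext [0.034 0.033]
side [280. 160.] 116 mid [0.5298 0.3377] ext [0.033 0.038]
side [234. 192.] 128 mid [0.3967 0.2452] ext [0.033 0.036]
side [318. 202.] 103 mid [0.5702 0.1509] ext [0.029 0.032]
side [347. 266.] 183 mid [ 0.5625 -0.0738] ext [0.032 0.037]
side [359. 296.] 143 mid [ 0.5598 -0.1443] ext [0.035 0.037]

top [348. 220.] 97 mid [ 0.5629 -0.0739] ext [0.032 0.032]
top [168. 229.] 81 mid [0.5299 0.3396] ext [0.031 0.033]
side [280. 159.] 66 mid [0.5299 0.3362] ext [0.033 0.038]
side [234. 191.] 69 mid [0.3969 0.2456] ext [0.033 0.039]
side [318. 200.] 109 mid [0.5702 0.1498] ext [0.03 0.03]
side [348. 265.] 155 mid [ 0.5626 -0.0746] ext [0.032 0.036]
side [359. 294.] 141 mid [ 0.5598 -0.1446] ext [0.035 0.036]
```

>>> apply_moves([
  [-0.01,0.03,0],
  [0,0,-0.04],
  [0,0,-0.04],
  [0,0,-0.03],
  [0,0,-0.02],
  [0,0,-0.013],
  [0,0,-0.0095],
  [0,0,0],
], gripper=[1,1,1,1,1,1,1,1], spin=[0,0,0,0,0,0,0,0])

```text
time_s: 8.2
tool_pos: [0.3967, 0.2455, 0.1467]
tool_rot: [-179.9, 0.0, 87.4]
contact_force: [-0.6, 0.1, -0.4]
opening: 0.999
finger_force: 0.0
```

>>> apply_moves([
  [0,0,0],
  [0,0,0],
  [0,0,0],
  [0,0,0],
  [0,0,0],
  [0,0,0],
  [0,0,0],
  [0,0,0],
], gripper=[0.3,0.3,0.3,0.3,0.3,0.3,0.3,0.3], spin=[0,0,0,0,0,0,0,0])

```text
time_s: 9.0
tool_pos: [0.3974, 0.2463, 0.1483]
tool_rot: [179.9, -0.0, 87.4]
contact_force: [1.1, -0.9, 5.2]
opening: 0.392
finger_force: 39.8
```

>>> apply_moves([
  [0,0,0.01],
  [0,0,0.025],
  [0,0,0.035],
  [0.015,-0.021,0],
  [0.025,-0.036,0],
  [0.025,-0.036,0],
  [0.025,-0.036,0],
  [0.025,-0.036,0],
], gripper=[0.3,0.3,0.3,0.3,0.3,0.3,0.3,0.3], spin=[0,0,0,0,0,0,0,0])

```text
time_s: 9.8
tool_pos: [0.5114, 0.0796, 0.2167]
tool_rot: [-179.9, -0.0, 87.4]
contact_force: [1.9, 0.5, -2.7]
opening: 0.393
finger_force: 40.7
```

>>> apply_moves([
  [0.025,-0.036,0],
  [0.02,-0.03,0],
  [0.009,-0.01,0],
  [0,0,-0.015],
  [0,0,-0.015],
  [0,0,-0.006],
  [0,0,-0.005],
  [0,0,0],
], gripper=[0.3,0.3,0.3,0.3,0.3,0.3,0.3,0.3], spin=[0,0,0,0,0,0,0,0])

```text
time_s: 10.6
tool_pos: [0.5644, 0.0061, 0.175]
tool_rot: [-179.8, -0.0, 87.5]
contact_force: [-0.0, 0.2, -3.4]
opening: 0.392
finger_force: 41.7
```

>>> apply_moves([
  [0,0,-0.007],
  [0,0,-0.007],
  [0,0,-0.005],
  [0,0,-0.0025],
  [0,0,0],
  [0,0,0],
  [0,0,0],
  [0,0,0],
], gripper=[0.3,0.3,0.3,0.3,0.3,0.6,1,1], spin=[0,0,0,0,0,0,0,0])

```text
time_s: 11.4
tool_pos: [0.566, 0.0049, 0.1553]
tool_rot: [179.9, 0.0, 87.4]
contact_force: [-0.4, -0.4, 0.1]
opening: 0.887
finger_force: 0.0
```

>>> apply_moves([
  [0,0,0.02],
  [0,0,0.035],
  [0,0,0.05],
  [0,0,0.04],
  [-0.006,0.04,0],
  [-0.006,0.045,0],
  [-0.006,0.045,0],
  [-0.006,0.045,0],
], gripper=[1,1,1,1,1,1,1,1], spin=[0,0,0,0,0,0,0,0])

```text
time_s: 12.2
tool_pos: [0.5413, 0.1815, 0.3003]
tool_rot: [179.9, -0.0, 87.4]
contact_force: [0.1, 0.9, -0.9]
opening: 0.998
finger_force: 0.0
```

>>> apply_moves([
  [-0.006,0.045,0],
  [-0.006,0.045,0],
  [0,0.02,0],
  [0,0,0],
  [0,0,0],
], gripper=[1,1,1,1,1], spin=[0,0,0,0,0])

```text
time_s: 12.7
tool_pos: [0.5296, 0.2899, 0.2998]
tool_rot: [180.0, 0.0, 87.5]
contact_force: [-0.4, -1.2, 0.1]
opening: 0.999
finger_force: 0.0
```

```bash
python3 rim.py .106;python3 -c "from h import *;print(manip.sense()['tool_pos'])"
```

```text
top [313. 218.] 103 mid [0.5654 0.0065] ext [0.032 0.032]
top [348. 220.] 104 mid [ 0.5631 -0.0739] ext [0.032 0.032]
side [280. 160.] 108 mid [0.5298 0.3392] ext [0.035 0.04 ]
side [318. 201.] 98 mid [0.5705 0.1526] ext [0.03  0.035]
side [336. 241.] 202 mid [0.5655 0.0048] ext [0.033 0.036]
side [348. 266.] 191 mid [ 0.5631 -0.0743] ext [0.034 0.035]
side [359. 296.] 146 mid [ 0.5593 -0.1452] ext [0.035 0.037]
[0.52986151 0.28897215 0.29987715]
```

>>> apply_moves([
  [0.001,0.049,0],
  [0,0,-0.04],
  [0,0,-0.04],
  [0,0,-0.03],
  [0,0,-0.02],
  [0,0,-0.013],
  [0,0,-0.0095],
  [0,0,0],
], gripper=[1,1,1,1,1,1,1,1], spin=[0,0,0,0,0,0,0,0])

```text
time_s: 13.6
tool_pos: [0.5306, 0.3383, 0.1467]
tool_rot: [-179.9, 0.0, 87.4]
contact_force: [-0.5, 0.2, -0.1]
opening: 1.002
finger_force: 0.0
```

>>> apply_moves([
  [0,0,0],
  [0,0,0],
  [0,0,0],
  [0,0,0],
  [0,0,0],
  [0,0,0],
  [0,0,0],
  [0,0,0],
], gripper=[0.3,0.3,0.3,0.3,0.3,0.3,0.3,0.3], spin=[0,0,0,0,0,0,0,0])

```text
time_s: 14.4
tool_pos: [0.531, 0.3393, 0.1484]
tool_rot: [179.9, -0.0, 87.4]
contact_force: [-1.4, 0.7, 5.7]
opening: 0.374
finger_force: 40.7
```

>>> apply_moves([
  [0,0,0],
  [0,0,0],
  [0,0,0.006],
  [0,0,0],
  [0,0,0],
  [0,0,0],
  [0,0,0],
  [0,0,0],
], gripper=[0.6,0.7,0.7,0.3,0.3,0.3,0.3,0.3], spin=[0,0,0,0,0,0,0,0])

```text
time_s: 15.2
tool_pos: [0.531, 0.3392, 0.1539]
tool_rot: [179.9, -0.0, 87.4]
contact_force: [1.0, 0.1, 2.6]
opening: 0.371
finger_force: 40.8
```

>>> apply_moves([
  [0,0,0.01],
  [0,0,0.03],
  [0,0,0.03],
  [-0.02,-0.03,0],
  [-0.03,-0.04,0],
  [-0.03,-0.04,0],
  [-0.02,-0.045,0],
  [0,-0.045,0],
], gripper=[0.3,0.3,0.3,0.3,0.3,0.3,0.3,0.3], spin=[0,0,0,0,0,0,0,0])

```text
time_s: 16.0
tool_pos: [0.4271, 0.1382, 0.2221]
tool_rot: [-179.8, 0.0, 87.5]
contact_force: [2.2, -0.2, -1.7]
opening: 0.369
finger_force: 40.7
```

>>> apply_moves([
  [0.01,-0.034,0],
  [0.04,-0.02,0],
  [0.045,0,0],
  [0.033,0,0],
  [0.01,0,0],
  [0,0,-0.015],
  [0,0,-0.015],
  [0,0,0],
], gripper=[0.3,0.3,0.3,0.3,0.3,0.3,0.3,0.3], spin=[0,0,0,0,0,0,0,0])

```text
time_s: 16.8
tool_pos: [0.5657, 0.0854, 0.1897]
tool_rot: [-179.6, -0.0, 87.4]
contact_force: [-0.9, 0.9, -2.9]
opening: 0.372
finger_force: 41.1
```

>>> apply_moves([
  [0,0,0],
  [0,0,-0.004],
  [0,0,-0.004],
  [0,0,-0.004],
  [0,0,0],
], gripper=[0.3,0.3,0.3,0.3,0.3], spin=[0,0,0,0,0])

```text
time_s: 17.3
tool_pos: [0.5681, 0.085, 0.1807]
tool_rot: [-179.9, -0.0, 87.4]
contact_force: [0.8, -0.1, -2.0]
opening: 0.375
finger_force: 41.1
```

>>> apply_moves([
  [0,0,-0.007],
  [0,0,-0.007],
  [0,0,-0.004],
  [0,0,-0.002],
  [0,0,0],
], gripper=[0.3,0.3,0.3,0.3,0.3], spin=[0,0,0,0,0])

```text
time_s: 17.8
tool_pos: [0.5686, 0.085, 0.1612]
tool_rot: [-180.0, -0.0, 87.4]
contact_force: [-0.2, 0.2, -2.7]
opening: 0.373
finger_force: 41.1
```

>>> apply_moves([
  [0,0,-0.001],
  [0,0,0],
  [0,0,0],
  [0,0,0.02],
  [0,0,0.04],
  [0,0,0.05],
  [0,0,0.03],
  [-0.006,-0.041,0],
], gripper=[0.3,0.6,1,1,1,1,1,1], spin=[0,0,0,0,0,0,0,-8.4])

```text
time_s: 18.6
tool_pos: [0.5652, 0.0461, 0.3074]
tool_rot: [179.3, -0.1, 79.1]
contact_force: [1.1, -0.7, -0.6]
opening: 1.003
finger_force: 0.0
```

>>> apply_moves([
  [-0.006,-0.041,0],
  [-0.006,-0.041,0],
  [-0.006,-0.041,0],
  [-0.006,-0.041,0],
  [-0.006,-0.041,0],
  [-0.006,-0.041,0],
  [-0.006,-0.041,0],
  [-0.006,-0.041,0],
], gripper=[0.6,0.6,0.6,0.6,0.6,0.6,0.6,0.6], spin=[-8.4,-8.4,-8.4,-8.4,-8.4,-8.4,-8.4,-8.4])

```text
time_s: 19.4
tool_pos: [0.5142, -0.2857, 0.3009]
tool_rot: [180.0, -0.0, 11.5]
contact_force: [0.5, -0.1, -0.2]
opening: 0.6
finger_force: 0.0
```

>>> apply_moves([
  [0,0,0],
  [0,0,0],
  [0,0,0],
], gripper=[0.6,0.6,0.6], spin=[-8.4,0,0])

```text
time_s: 19.7
tool_pos: [0.5146, -0.2837, 0.3005]
tool_rot: [-180.0, -0.0, 3.6]
contact_force: [0.2, 0.2, 0.7]
opening: 0.598
finger_force: 0.0
```

```bash
python3 rim.py .106; echo; python3 rim.py .064;python3 -c "
from h import *
s=manip.sense();print(s['tool_pos'],s['tool_rot'])
p,d=snap('side');cv2.imwrite('pics/side2.png',p[...,::-1])"
```

```text
top [279. 216.] 107 mid [0.5692 0.0849] ext [0.033 0.032]
top [313. 218.] 103 mid [0.5657 0.0065] ext [0.032 0.032]
top [348. 220.] 101 mid [ 0.5632 -0.0739] ext [0.033 0.032]
side [326. 218.] 166 mid [0.5676 0.0833] ext [0.031 0.038]
side [334. 241.] 140 mid [0.5615 0.0047] ext [0.027 0.036]
side [343. 268.] 74 mid [ 0.5547 -0.0772] ext [0.017 0.03 ]
side [356. 296.] 107 mid [ 0.5537 -0.1449] ext [0.023 0.038]

top [191. 186.] 119 mid [0.6568 0.3152] ext [0.058 0.062]
top [281. 222.] 184 mid [0.5686 0.0862] ext [0.054 0.053]
top [313. 225.] 183 mid [0.5639 0.0069] ext [0.052 0.053]
top [346. 226.] 184 mid [ 0.5627 -0.0743] ext [0.053 0.053]
top [371. 292.] 240 mid [ 0.396 -0.139] ext [0.049 0.048]
side [315. 216.] 50 mid [0.5611 0.1498] ext [0.013 0.026]
side [324. 236.] 155 mid [0.5682 0.0764] ext [0.054 0.046]
side [332. 261.] 170 mid [ 5.547e-01 -3.000e-04] ext [0.035 0.047]
side [341. 286.] 130 mid [ 0.5456 -0.0784] ext [0.02  0.046]
side [356. 311.] 107 mid [ 0.5545 -0.1457] ext [0.024 0.036]
side [277. 330.] 862 mid [ 0.3942 -0.1513] ext [0.053 0.079]
side [433. 353.] 156 mid [ 0.6561 -0.2846] ext [0.048 0.047]
side [392. 380.] 68 mid [ 0.5575 -0.3265] ext [0.02  0.013]
side [363. 389.] 234 mid [ 0.5025 -0.3262] ext [0.03  0.029]
side [334. 398.] 255 mid [ 0.4486 -0.3299] ext [0.03  0.033]
side [303. 409.] 256 mid [ 0.3932 -0.3318] ext [0.03 0.03]
[ 0.51483554 -0.28316294  0.30048369] [ 1.79996226e+02 -5.61789249e-03  3.56048425e+00]
```

View pics/side2.png

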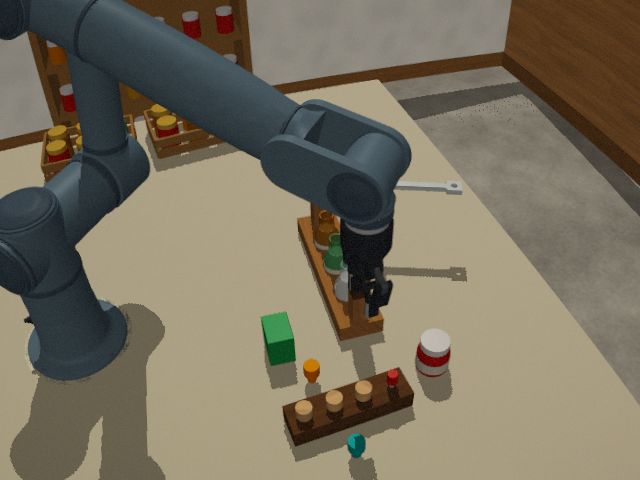

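The side view shows amber, green and clear upright in the wells at (326,225), (335,250) and (345,285), with the corks untouched. Next, the first cork.

>>> apply_moves([
  [-0.0115,-0.041,0],
  [0,0,-0.045],
  [0,0,-0.045],
  [0,0,-0.04],
  [0,0,-0.025],
  [0,0,-0.018],
  [0,0,-0.0105],
  [0,0,0],
], gripper=[0.6,0.6,0.6,0.6,0.6,0.6,0.6,0.6], spin=[0,0,0,0,0,0,0,0])

```text
time_s: 20.75
tool_pos: [0.5026, -0.3241, 0.1155]
tool_rot: [-179.9, 0.1, 3.5]
contact_force: [-0.3, 0.4, -0.4]
opening: 0.597
finger_force: 0.0
```

>>> apply_moves([
  [0,0,0],
  [0,0,0],
  [0,0,0],
  [0,0,0],
  [0,0,0],
  [0,0,0],
], gripper=[0.25,0.25,0.25,0.25,0.25,0.25], spin=[0,0,0,0,0,0])

```text
time_s: 21.35
tool_pos: [0.5039, -0.3257, 0.1186]
tool_rot: [179.9, -0.1, 3.4]
contact_force: [0.2, 0.1, 5.5]
opening: 0.32
finger_force: 39.8
```

>>> apply_moves([
  [0,0,0.02],
  [0,0,0.04],
  [0,0,0.045],
  [0,0,0.045],
  [0.01,0.042,0],
  [0.01,0.042,0],
  [0.01,0.042,0],
  [0.01,0.042,0],
], gripper=[0.25,0.25,0.25,0.25,0.25,0.25,0.25,0.25], spin=[0,0,0,0,0,0,0,0])

```text
time_s: 22.15
tool_pos: [0.543, -0.1554, 0.2669]
tool_rot: [-180.0, -0.0, 3.4]
contact_force: [0.6, -0.1, -1.0]
opening: 0.324
finger_force: 39.9
```

>>> apply_moves([
  [0.01,0.042,0],
  [0.01,0.0405,0],
  [0,0,0],
  [0,0,-0.02],
  [0,0,-0.02],
  [0,0,-0.008],
  [0,0,0],
  [0,0,0],
], gripper=[0.25,0.25,0.25,0.25,0.25,0.25,0.25,0.25], spin=[0,0,0,0,0,0,0,0])

```text
time_s: 22.95
tool_pos: [0.5633, -0.075, 0.2195]
tool_rot: [180.0, -0.0, 3.4]
contact_force: [0.3, -0.5, -0.5]
opening: 0.318
finger_force: 39.9
```

Run:
```python
from h import *
s=manip.sense();print(s['tool_pos'],s['contact_force'])
p,d=snap('side');cv2.imwrite('pics/side3.png',cv2.resize(p[150:330,260:460,::-1],None,fx=4,fy=3.3,interpolation=cv2.INTER_CUBIC))
```

```text
[ 0.56333898 -0.07498315  0.21953553] [ 0.25847819 -0.54066583 -0.52891765]
```

View pics/side3.png

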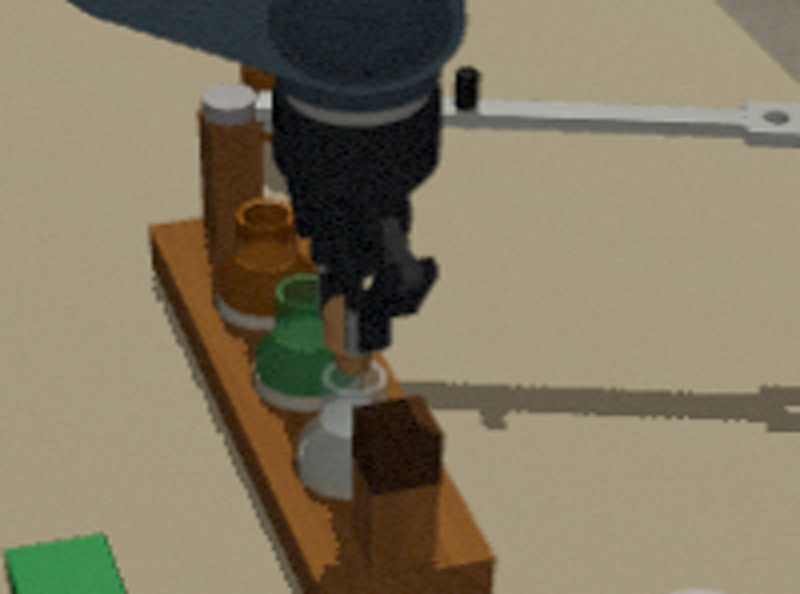

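The crop shows the cork held at (345,340), directly over the clear flask's mouth at (355,378). I push down and watch the force.

>>> apply_moves([
  [0,0,-0.012],
  [0,0,-0.006],
  [0,0,-0.004],
  [0,0,-0.004],
  [0,0,0],
], gripper=[0.25,0.25,0.25,0.25,0.25], spin=[0,0,0,0,0])

```text
time_s: 23.5
tool_pos: [0.5629, -0.0745, 0.1922]
tool_rot: [-180.0, 0.0, 3.4]
contact_force: [-0.4, -0.8, -1.2]
opening: 0.32
finger_force: 39.9
```

>>> apply_moves([
  [0,0,-0.003],
  [0,0,-0.002],
  [0,0,0],
], gripper=[0.25,0.25,0.25], spin=[0,0,0])

```text
time_s: 23.8
tool_pos: [0.5644, -0.0748, 0.1906]
tool_rot: [179.9, -0.2, 3.4]
contact_force: [-2.9, 0.9, 11.4]
opening: 0.32
finger_force: 41.1
```

>>> apply_moves([
  [0,0,-0.003],
  [0,0,0],
], gripper=[0.25,0.25], spin=[0,0])

```text
time_s: 24.0
tool_pos: [0.566, -0.0751, 0.1908]
tool_rot: [179.9, -0.4, 3.4]
contact_force: [-4.7, 1.4, 23.6]
opening: 0.319
finger_force: 42.3
```

>>> apply_moves([
  [0,0,0.004],
  [0,0,0],
  [0,0,0],
  [0,0,0],
  [0,0,0.02],
  [0,0,0.03],
  [0,0,0.031],
  [-0.0145,-0.034,0],
], gripper=[0.25,0.6,0.6,0.6,0.6,0.6,0.6,0.6], spin=[0,0,0,0,0,0,0,0])

```text
time_s: 24.8
tool_pos: [0.5511, -0.1073, 0.2746]
tool_rot: [179.8, -0.5, 3.7]
contact_force: [0.9, 0.0, 0.3]
opening: 0.597
finger_force: 0.0
```

>>> apply_moves([
  [-0.02,-0.044,0],
  [-0.02,-0.044,0],
  [-0.02,-0.044,0],
  [-0.02,-0.044,0],
  [-0.02,-0.044,0],
  [0,0,0],
  [0,0,0],
  [0,0,0],
], gripper=[0.6,0.6,0.6,0.6,0.6,0.6,0.6,0.6], spin=[0,0,0,0,0,0,0,0])

```text
time_s: 25.6
tool_pos: [0.4488, -0.3276, 0.2693]
tool_rot: [-179.9, 0.0, 3.5]
contact_force: [0.1, 0.1, 0.4]
opening: 0.602
finger_force: 0.0
```

```bash
python3 rim.py .106; echo; python3 rim.py .132; python3 -c "from h import *;print(manip.sense()['tool_pos'])"
```

```text
top [279. 216.] 101 mid [0.5697 0.0849] ext [0.034 0.032]
top [313. 218.] 105 mid [0.5657 0.0065] ext [0.033 0.032]
top [349. 224.] 41 mid [ 0.5582 -0.074 ] ext [0.022 0.032]
side [363. 297.] 91 mid [ 0.5597 -0.1602] ext [0.034 0.007]

top [348. 217.] 141 mid [ 0.5635 -0.0726] ext [0.029 0.027]
top [380. 221.] 106 mid [ 0.56   -0.1432] ext [0.035 0.034]
side [365. 287.] 74 mid [ 0.5657 -0.1597] ext [0.021 0.007]
[ 0.44913644 -0.32739122  0.26978791]
```

>>> apply_moves([
  [0,0,-0.04],
  [0,0,-0.045],
  [0,0,-0.035],
  [0,0,-0.02],
  [0,0,-0.013],
  [0,0,0],
  [0,0,0],
], gripper=[0.6,0.6,0.6,0.6,0.6,0.6,0.6], spin=[0,0,0,0,0,0,0])

```text
time_s: 26.5
tool_pos: [0.4493, -0.3288, 0.1179]
tool_rot: [179.9, -0.1, 3.4]
contact_force: [0.3, 0.0, -0.3]
opening: 0.598
finger_force: 0.0
```

>>> apply_moves([
  [0,0,0],
  [0,0,0],
  [0,0,0],
  [0,0,0],
  [0,0,0],
  [0,0,0],
], gripper=[0.25,0.25,0.25,0.25,0.25,0.25], spin=[0,0,0,0,0,0])

```text
time_s: 27.1
tool_pos: [0.4494, -0.3293, 0.1187]
tool_rot: [179.9, -0.1, 3.4]
contact_force: [-1.1, 1.8, 5.8]
opening: 0.323
finger_force: 39.4
```

>>> apply_moves([
  [0,0,0.02],
  [0,0,0.04],
  [0,0,0.045],
  [0,0,0.045],
  [0.0145,0.042,0],
  [0.0145,0.042,0],
  [0.0145,0.042,0],
  [0.0145,0.042,0],
], gripper=[0.25,0.25,0.25,0.25,0.25,0.25,0.25,0.25], spin=[0,0,0,0,0,0,0,0])

```text
time_s: 27.9
tool_pos: [0.5068, -0.1589, 0.2674]
tool_rot: [180.0, -0.1, 3.4]
contact_force: [0.2, -0.4, 0.2]
opening: 0.32
finger_force: 39.7
```

>>> apply_moves([
  [0.0145,0.042,0],
  [0.0145,0.042,0],
  [0.0145,0.042,0],
  [0.015,0.04,0],
  [0,0,0],
  [0,0,-0.02],
  [0,0,-0.02],
  [0,0,0],
], gripper=[0.25,0.25,0.25,0.25,0.25,0.25,0.25,0.25], spin=[0,0,0,0,0,0,0,0])

```text
time_s: 28.7
tool_pos: [0.5633, 0.0054, 0.224]
tool_rot: [-179.9, 0.3, 3.4]
contact_force: [-1.5, 0.0, -1.4]
opening: 0.324
finger_force: 39.7
```

>>> apply_moves([
  [0,0,-0.01],
  [0,0,-0.01],
  [0,0,-0.006],
  [0,0,-0.004],
  [0,0,-0.004],
  [0,0,0],
], gripper=[0.25,0.25,0.25,0.25,0.25,0.25], spin=[0,0,0,0,0,0])

```text
time_s: 29.3
tool_pos: [0.5651, 0.0055, 0.1925]
tool_rot: [-180.0, 0.0, 3.4]
contact_force: [0.5, -1.0, -0.5]
opening: 0.32
finger_force: 39.7
```

>>> apply_moves([
  [0,0,-0.003],
  [0,0,-0.003],
  [0,0,-0.002],
  [0,0,0],
], gripper=[0.25,0.25,0.25,0.25], spin=[0,0,0,0])

```text
time_s: 29.7
tool_pos: [0.5681, 0.0052, 0.1909]
tool_rot: [179.9, -0.4, 3.4]
contact_force: [-6.0, 2.0, 24.8]
opening: 0.322
finger_force: 42.1
```

>>> apply_moves([
  [0,0,0.004],
  [0,0,0],
  [0,0,0],
  [0,0,0],
  [0,0,0.02],
  [0,0,0.03],
  [0,0,0.031],
  [-0.0195,-0.0375,0],
], gripper=[0.25,0.6,0.6,0.6,0.6,0.6,0.6,0.6], spin=[0,0,0,0,0,0,0,0])

```text
time_s: 30.5
tool_pos: [0.5484, -0.0306, 0.2747]
tool_rot: [179.9, -0.5, 3.7]
contact_force: [1.6, -1.8, 0.2]
opening: 0.596
finger_force: 0.0
```

>>> apply_moves([
  [-0.019,-0.0375,0],
  [-0.019,-0.0375,0],
  [-0.019,-0.0375,0],
  [-0.019,-0.0375,0],
  [-0.019,-0.0375,0],
  [-0.019,-0.0375,0],
  [-0.019,-0.0375,0],
  [-0.019,-0.0375,0],
], gripper=[0.6,0.6,0.6,0.6,0.6,0.6,0.6,0.6], spin=[0,0,0,0,0,0,0,0])

```text
time_s: 31.3
tool_pos: [0.3924, -0.3332, 0.2693]
tool_rot: [-180.0, 0.0, 3.4]
contact_force: [1.3, -0.3, 0.8]
opening: 0.604
finger_force: 0.0
```

>>> apply_moves([
  [0,0,0],
  [0,0,-0.04],
  [0,0,-0.045],
  [0,0,-0.035],
  [0,0,-0.02],
  [0,0,-0.013],
  [0,0,0],
  [0,0,0],
], gripper=[0.6,0.6,0.6,0.6,0.6,0.6,0.6,0.6], spin=[0,0,0,0,0,0,0,0])

```text
time_s: 32.1
tool_pos: [0.3941, -0.3322, 0.1176]
tool_rot: [179.9, -0.0, 3.4]
contact_force: [0.0, -0.1, 0.4]
opening: 0.604
finger_force: 0.0
```

>>> apply_moves([
  [0,0,0],
  [0,0,0],
  [0,0,0],
  [0,0,0],
  [0,0,0],
  [0,0,0],
], gripper=[0.25,0.25,0.25,0.25,0.25,0.25], spin=[0,0,0,0,0,0])

```text
time_s: 32.7
tool_pos: [0.3943, -0.3328, 0.1186]
tool_rot: [179.9, -0.1, 3.4]
contact_force: [-0.5, 1.9, 6.5]
opening: 0.32
finger_force: 39.3
```

```bash
python3 rim.py .106; echo; python3 rim.py .132
```

```text
top [279. 216.] 106 mid [0.5693 0.0849] ext [0.035 0.032]
top [348. 224.] 43 mid [ 0.556  -0.0739] ext [0.018 0.032]
side [317. 201.] 103 mid [0.57   0.1526] ext [0.029 0.031]
side [326. 218.] 184 mid [0.5681 0.084 ] ext [0.033 0.035]
side [337. 244.] 122 mid [ 0.5654 -0.001 ] ext [0.033 0.025]
side [347. 269.] 103 mid [ 0.5616 -0.0813] ext [0.031 0.023]
side [359. 296.] 145 mid [ 0.5596 -0.145 ] ext [0.034 0.038]
side [302. 406.] 41 mid [ 0.3871 -0.3553] ext [0.016 0.006]

top [313. 216.] 142 mid [0.5661 0.0064] ext [0.029 0.027]
top [348. 218.] 145 mid [ 0.5639 -0.0726] ext [0.029 0.027]
top [381. 223.] 62 mid [ 0.5549 -0.1439] ext [0.025 0.033]
side [317. 192.] 114 mid [0.5702 0.1508] ext [0.03  0.033]
side [336. 232.] 182 mid [0.5655 0.0052] ext [0.03  0.032]
side [349. 257.] 198 mid [ 0.5636 -0.0746] ext [0.029 0.034]
side [359. 286.] 149 mid [ 0.5587 -0.1441] ext [0.034 0.04 ]
side [298. 397.] 42 mid [ 0.3816 -0.3521] ext [0.008 0.019]
side [311. 412.] 60 mid [ 0.397  -0.3846] ext [0.026 0.023]
```

>>> apply_moves([
  [0,0,0.02],
  [0,0,0.04],
  [0,0,0.045],
  [0,0,0.045],
  [0.0175,0.042,0],
  [0.0175,0.042,0],
  [0.0175,0.042,0],
  [0.0175,0.042,0],
], gripper=[0.25,0.25,0.25,0.25,0.25,0.25,0.25,0.25], spin=[0,0,0,0,0,0,0,0])

```text
time_s: 33.7
tool_pos: [0.4639, -0.1624, 0.2674]
tool_rot: [180.0, -0.1, 3.4]
contact_force: [1.1, -0.3, -0.5]
opening: 0.32
finger_force: 39.6
```

>>> apply_moves([
  [0.0175,0.042,0],
  [0.0175,0.042,0],
  [0.0175,0.042,0],
  [0.0175,0.042,0],
  [0.0175,0.042,0],
  [0.0175,0.039,0],
  [0,0,0],
  [0,0,-0.02],
], gripper=[0.25,0.25,0.25,0.25,0.25,0.25,0.25,0.25], spin=[0,0,0,0,0,0,0,0])

```text
time_s: 34.5
tool_pos: [0.5703, 0.086, 0.2497]
tool_rot: [179.9, -0.4, 3.6]
contact_force: [0.8, 1.0, -0.7]
opening: 0.321
finger_force: 39.6
```

>>> apply_moves([
  [0,0,-0.02],
  [0,0,0],
  [0,0,-0.01],
  [0,0,-0.01],
  [0,0,-0.006],
  [0,0,-0.004],
  [0,0,-0.004],
  [0,0,0],
], gripper=[0.25,0.25,0.25,0.25,0.25,0.25,0.25,0.25], spin=[0,0,0,0,0,0,0,0])

```text
time_s: 35.3
tool_pos: [0.5685, 0.085, 0.1925]
tool_rot: [180.0, 0.0, 3.4]
contact_force: [0.2, -0.7, -0.4]
opening: 0.317
finger_force: 39.6
```

>>> apply_moves([
  [0,0,-0.003],
  [0,0,-0.003],
  [0,0,-0.002],
  [0,0,0],
], gripper=[0.25,0.25,0.25,0.25], spin=[0,0,0,0])

```text
time_s: 35.7
tool_pos: [0.5716, 0.0851, 0.1908]
tool_rot: [180.0, -0.4, 3.4]
contact_force: [-6.1, 0.2, 22.8]
opening: 0.316
finger_force: 41.9
```

>>> apply_moves([
  [0,0,0.004],
  [0,0,0],
  [0,0,0],
  [0,0,0],
  [0,0,0.02],
  [0,0,0.03],
  [0,0,0.04],
  [0.022,0.0025,0],
], gripper=[0.25,0.6,0.6,0.6,0.6,0.6,0.6,0.6], spin=[0,0,0,0,0,0,0,8.5])

```text
time_s: 36.5
tool_pos: [0.5921, 0.0876, 0.2851]
tool_rot: [179.9, -0.5, 12.1]
contact_force: [0.5, 0.2, 1.6]
opening: 0.594
finger_force: 0.0
```

>>> apply_moves([
  [0.0125,0.002,0],
  [0.0125,0.002,0],
  [0.0125,0.002,0],
  [0.0125,0.002,0],
  [0.0125,0.002,0],
  [0.0125,0.002,0],
  [0.0125,0.002,0],
  [0.0125,0.002,0],
], gripper=[0.6,0.6,0.6,0.6,0.6,0.6,0.6,0.6], spin=[8.5,8.5,8.5,8.5,8.5,8.5,8.5,8.5])

```text
time_s: 37.3
tool_pos: [0.6908, 0.1036, 0.2778]
tool_rot: [-179.9, 0.0, 80.3]
contact_force: [-0.3, -0.3, 0.8]
opening: 0.597
finger_force: 0.0
```

>>> apply_moves([
  [0,0,0],
  [0,0,0],
  [0,0,0],
  [0,0,0],
  [0,0,0],
  [0,0,0],
  [0,0,0],
  [0,0,0],
], gripper=[0.6,0.6,0.6,0.6,0.6,0.6,0.6,0.6], spin=[8.5,8.5,8.5,8.5,8.5,8.5,8.5,8.5])

```text
time_s: 38.1
tool_pos: [0.6903, 0.1035, 0.2778]
tool_rot: [-180.0, -0.1, 148.3]
contact_force: [0.9, -0.7, 0.2]
opening: 0.602
finger_force: 0.0
```

>>> apply_moves([
  [0,0,0],
  [0,0,0],
  [0,0,0],
], gripper=[0.6,0.6,0.6], spin=[8.1,0,0])

```text
time_s: 38.4
tool_pos: [0.6904, 0.1035, 0.2782]
tool_rot: [-180.0, -0.1, 155.8]
contact_force: [0.5, -0.1, -0.3]
opening: 0.604
finger_force: 0.0
```

```bash
python3 rim.py .132
python3 - <<'E'
from h import *
s=manip.sense();print(s['tool_pos'],s['tool_rot'])
for n in('top','side'):
    p,d=snap(n);X=pts(n,d)
    m=(d>0)&(X[...,0]>.6)&(X[...,0]<.75)&(X[...,1]>.05)&(X[...,1]<.2)&(X[...,2]>.17)&(X[...,2]<.188)
    print(n,'knob',X[m].mean(0),m.sum())
h=np.array([.5715,.155]);a=np.radians(np.linspace(-23.3,-92.2,15))
P=h+.130*np.c_[np.cos(a),np.sin(a)];print(P.round(4).tolist());print(np.diff(P,axis=0).round(4).tolist())
E
```

```text
top [279. 213.] 96 mid [0.5696 0.081 ] ext [0.029 0.018]
top [313. 216.] 146 mid [0.5654 0.0063] ext [0.03  0.027]
top [348. 217.] 142 mid [ 0.5639 -0.0726] ext [0.03  0.027]
top [377. 223.] 54 mid [ 0.5599 -0.1426] ext [0.035 0.033]
side [318. 192.] 101 mid [0.5704 0.1498] ext [0.031 0.03 ]
side [326. 208.] 156 mid [0.569 0.085] ext [0.029 0.032]
side [336. 232.] 178 mid [0.5651 0.0058] ext [0.031 0.034]
side [348. 257.] 204 mid [ 0.5634 -0.0752] ext [0.03  0.032]
side [359. 286.] 149 mid [ 0.5593 -0.1447] ext [0.034 0.039]
[0.69051126 0.10351935 0.27851216] [-1.79986170e+02 -2.92714910e-02  1.55902231e+02]
top knob [nan nan nan] 0
side knob [0.6916439  0.09997505 0.17946127] 48
[[0.6909, 0.1036], [0.686, 0.0935], [0.6804, 0.0839], [0.6739, 0.0748], [0.6666, 0.0664], [0.6586, 0.0585], [0.65, 0.0514], [0.6409, 0.0451], [0.6312, 0.0395], [0.6211, 0.0348], [0.6106, 0.031], [0.5998, 0.0281], [0.5888, 0.0262], [0.5777, 0.0251], [0.5665, 0.0251]]
[[-0.0049, -0.0101], [-0.0057, -0.0096], [-0.0065, -0.0091], [-0.0073, -0.0085], [-0.008, -0.0078], [-0.0086, -0.0071], [-0.0092, -0.0064], [-0.0097, -0.0055], [-0.0101, -0.0047], [-0.0105, -0.0038], [-0.0108, -0.0029], [-0.011, -0.002], [-0.0111, -0.001], [-0.0112, -0.0001]]<stdin>:6: RuntimeWarning: Mean of empty slice.
  ret = um.true_divide(
```

>>> apply_moves([
  [0,0,-0.02],
  [0,0,-0.015],
  [0,0,-0.01],
  [0,0,0],
  [0,0,0],
  [0,0,0],
], gripper=[0.6,0.6,0.6,0.3,0.3,0.3], spin=[0,0,0,0,0,0], newtons=20)

```text
time_s: 39.2
tool_pos: [0.6911, 0.1035, 0.2349]
tool_rot: [180.0, 0.1, 156.0]
contact_force: [0.3, -0.3, 0.4]
opening: 0.299
finger_force: 0.0
```

Now the arc, in two calls of seven rows, spinning with the bar.

>>> apply_moves([
  [-0.0049,-0.0101,0],
  [-0.0057,-0.0096,0],
  [-0.0065,-0.0091,0],
  [-0.0073,-0.0085,0],
  [-0.008,-0.0078,0],
  [-0.0086,-0.0071,0],
  [-0.0092,-0.0064,0],
], gripper=[0.3,0.3,0.3,0.3,0.3,0.3,0.3], spin=[-4.9,-4.9,-4.9,-4.9,-4.9,-4.9,-4.9])

```text
time_s: 39.9
tool_pos: [0.6408, 0.0446, 0.2352]
tool_rot: [179.9, 0.1, 121.5]
contact_force: [1.2, 1.7, -0.2]
opening: 0.298
finger_force: 0.5
```

>>> apply_moves([
  [-0.0097,-0.0055,0],
  [-0.0101,-0.0047,0],
  [-0.0105,-0.0038,0],
  [-0.0108,-0.0029,0],
  [-0.011,-0.002,0],
  [-0.0111,-0.001,0],
  [-0.0112,-0.0001,0],
  [0,0,0],
], gripper=[0.3,0.3,0.3,0.3,0.3,0.3,0.3,0.3], spin=[-4.9,-4.9,-4.9,-4.9,-4.9,-4.9,-4.9,0])

```text
time_s: 40.7
tool_pos: [0.5656, 0.0249, 0.2348]
tool_rot: [179.9, 0.0, 87.4]
contact_force: [-0.7, -0.6, -0.6]
opening: 0.298
finger_force: 0.0
```

>>> apply_moves([
  [-0.002,0,0],
  [-0.002,0,0],
  [0,0,0],
  [0,0,0],
], gripper=[0.3,0.3,0.3,0.3], spin=[0,0,0,0])

```text
time_s: 41.1
tool_pos: [0.5622, 0.0249, 0.2339]
tool_rot: [180.0, -0.0, 87.4]
contact_force: [0.7, -1.1, 0.2]
opening: 0.298
finger_force: 0.0
```

>>> apply_moves([
  [-0.002,0,0],
  [-0.002,0,0],
  [0,0,0],
  [0,0,0],
], gripper=[0.3,0.3,0.3,0.3], spin=[0,0,0,0])

```text
time_s: 41.5
tool_pos: [0.56, 0.0249, 0.234]
tool_rot: [179.6, -0.0, 87.4]
contact_force: [12.5, 0.4, -7.3]
opening: 0.3
finger_force: 6.1
```

```bash
cat > bar.py <<'E'
from h import *
for n in('top','side'):
    p,d=snap(n);X=pts(n,d);off=np.array([.0018,-.0014])*(1 if n=="top" else -1)
    m=(d>0)&(X[...,0]>.5)&(X[...,0]<.65)&(X[...,1]>-.19)&(X[...,1]<.14)&(abs(X[...,2]-.156)<.005)
    for lo,hi in((-.18,-.125),(-.11,-.05),(-.05,0.01),(.04,.12)):
        q=X[m&(X[...,1]>lo)&(X[...,1]<hi)][:,:2]
        if len(q)>4: print(n,len(q),((q.min(0)+q.max(0))/2+off).round(4),np.ptp(q,0).round(4))
E
python3 bar.py
```

```text
top 206 [ 0.5603 -0.1434] [0.0361 0.0339]
top 227 [ 0.5623 -0.0814] [0.0198 0.06  ]
top 95 [ 0.5643 -0.023 ] [0.0191 0.0532]
top 70 [0.569 0.078] [0.0157 0.0332]
side 288 [ 0.5601 -0.1434] [0.0352 0.0395]
side 213 [ 0.5617 -0.0786] [0.0198 0.0599]
side 195 [ 0.564 -0.019] [0.0207 0.059 ]
side 88 [0.568  0.0709] [0.0209 0.0584]
```

>>> apply_moves([
  [0.0065,0,0],
  [0,0,0],
  [0,0,0.02],
  [0,0,0.03],
  [0,0,0.02],
  [0,0,0],
  [0,-0.037,0],
  [-0.0003,-0.044,0],
], gripper=[0.3,0.6,0.6,0.6,0.6,0.6,0.5,0.5], spin=[0,0,0,0,0,0,-8.4,-8.4], newtons=50)

```text
time_s: 42.4
tool_pos: [0.5636, -0.0557, 0.3026]
tool_rot: [-179.9, -0.0, 70.5]
contact_force: [0.8, -0.3, -0.7]
opening: 0.5
finger_force: 0.0
```

>>> apply_moves([
  [-0.001,-0.044,0],
  [-0.001,-0.044,0],
  [-0.001,-0.044,0],
  [-0.001,-0.044,0],
  [-0.001,-0.044,0],
  [-0.001,-0.046,0],
  [0,0,0],
  [0,0,0],
], gripper=[0.5,0.5,0.5,0.5,0.5,0.5,0.5,0.5], spin=[-8.4,-8.4,-8.4,-8.4,-8.4,-8.4,-8.4,-8.4])

```text
time_s: 43.2
tool_pos: [0.5572, -0.3234, 0.3017]
tool_rot: [-179.9, 0.1, 2.9]
contact_force: [-0.9, 0.4, 0.2]
opening: 0.499
finger_force: 0.0
```

>>> apply_moves([
  [0,0,0],
  [0,0,0],
], gripper=[0.5,0.5], spin=[0,0])

```text
time_s: 43.4
tool_pos: [0.5579, -0.3217, 0.3026]
tool_rot: [-179.9, 0.1, 3.6]
contact_force: [0.7, 0.0, 0.4]
opening: 0.501
finger_force: 0.0
```

Run:
```python
from h import *
s=manip.sense();print(s['tool_pos'],s['tool_rot'])
for n in('top','side'):
    p,d=snap(n);X=pts(n,d);off=np.array([.0018,-.0014])*(1 if n=="top" else -1)
    hsv=cv2.cvtColor(p,cv2.COLOR_RGB2HSV);H,S,V=hsv[...,0],hsv[...,1],hsv[...,2]
    m=((H<5)|(H>174))&(S>150)&(X[...,1]<-.29)&(X[...,1]>-.36)&(X[...,0]>.53)&(X[...,0]<.59)&(X[...,2]>.066)
    q=X[m]
    if len(q)>5: print(n,'pin',((q.min(0)+q.max(0))[:2]/2+off).round(4),np.ptp(q,0).round(3))
    # eye: hole in the bar pad, seen below bar top
    bar=((d>0)&(abs(X[...,2]-.156)<.005)&(X[...,0]>.5)&(X[...,0]<.65)&(X[...,1]>-.19)&(X[...,1]<-.11)).astype(np.uint8)
    cs,h=cv2.findContours(bar,cv2.RETR_CCOMP,cv2.CHAIN_APPROX_NONE)
    for c,hh in zip(cs,h[0]):
        print(n,hh[3],cv2.contourArea(c),(ray(n,*cv2.minEnclosingCircle(c)[0],.156)[:2]+off).round(4), c.reshape(-1,2).mean(0))
    v,u=np.nonzero(bar); r=(u.min()-4,v.min()-4,u.max()+5,v.max()+5)
    im=p[r[1]:r[3],r[0]:r[2],::-1];cv2.imwrite(f'pics/eye_{n}.png',cv2.resize(im,None,fx=10,fy=10,interpolation=cv2.INTER_CUBIC));print(r)
a=cv2.imread('pics/eye_top.png');b=cv2.imread('pics/eye_side.png')
H=max(a.shape[0],b.shape[0]);o=np.zeros((H,a.shape[1]+b.shape[1]+10,3),np.uint8);o[:a.shape[0],:a.shape[1]]=a;o[:b.shape[0],-b.shape[1]:]=b
print(o.shape);cv2.imwrite('pics/eyes.png',o[:600,:800])
```

```text
[ 0.55786419 -0.32169808  0.30264756] [-1.79920031e+02  8.37112937e-02  3.59613155e+00]
top -1 258.5 [ 0.5596 -0.1377] [377.87323944 217.85915493]
top 0 2.0 [ 0.5533 -0.1534] [385. 221.]
top 0 2.0 [ 0.5624 -0.1555] [386. 217.]
top 0 2.0 [ 0.5615 -0.1246] [372. 217.]
top 0 35.0 [ 0.5598 -0.1424] [380.44444444 218.        ]
top 0 2.0 [ 0.5731 -0.1355] [377. 212.]
(np.int64(362), np.int64(206), np.int64(393), np.int64(231))
side pin [ 0.5577 -0.3281] [0.021 0.057 0.319]
side -1 320.5 [ 0.563  -0.1367] [358.2345679  270.56790123]
side 0 2.0 [ 0.5508 -0.1621] [358. 280.]
side 0 24.5 [ 0.5601 -0.1448] [359.41176471 272.58823529]
side 0 2.0 [ 0.5597 -0.1378] [358. 270.]
side 0 5.5 [ 0.575  -0.1416] [366.28571429 269.28571429]
(np.int64(344), np.int64(254), np.int64(376), np.int64(287))
(330, 640, 3)
```

View pics/eyes.png

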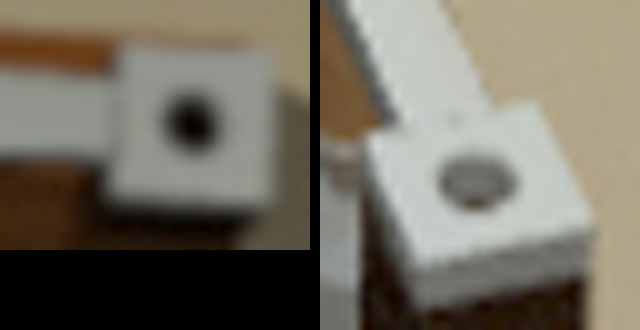

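The top crop shows the eye hole at (192,125), pixel (380.7,218), dark straight through to the post hole. The side crop shows it at (158,182), pixel (359,272). Both rays give the eye at about (0.560, −0.144). Next, the pin.

>>> apply_moves([
  [0,0,-0.045],
  [0,0,-0.045],
  [0,0,-0.04],
  [0,0,-0.03],
  [0,0,-0.015],
  [0,0,-0.01],
  [0,0,0],
  [0,0,0],
], gripper=[0.5,0.5,0.5,0.5,0.5,0.5,0.5,0.5], spin=[0,0,0,0,0,0,0,0])

```text
time_s: 44.3
tool_pos: [0.5591, -0.3227, 0.1206]
tool_rot: [179.9, -0.1, 3.4]
contact_force: [0.2, -0.4, 0.9]
opening: 0.497
finger_force: 0.0
```

>>> apply_moves([
  [0,0,0],
  [0,0,0],
  [0,0,0],
  [0,0,0],
  [0,0,0],
  [0,0,0],
  [0,0,0],
], gripper=[0.1,0.1,0.1,0.1,0.1,0.1,0.1], spin=[0,0,0,0,0,0,0])

```text
time_s: 45.0
tool_pos: [0.559, -0.3228, 0.1206]
tool_rot: [179.9, -0.1, 3.4]
contact_force: [0.4, 0.3, 5.7]
opening: 0.202
finger_force: 48.8
```

>>> apply_moves([
  [0,0,0.015],
  [0,0,0.035],
  [0,0,0.045],
  [0,0,0.045],
  [0,0,0.035],
  [0,0,0],
  [0,0,0],
  [0,0,0],
], gripper=[0.1,0.1,0.1,0.1,0.1,0.1,0.1,0.1], spin=[0,0,0,0,0,0,0,0])

```text
time_s: 45.8
tool_pos: [0.5574, -0.3214, 0.2918]
tool_rot: [-179.8, 0.2, 3.4]
contact_force: [0.5, -0.2, -1.6]
opening: 0.204
finger_force: 49.9
```

>>> apply_moves([
  [0,0.04,0],
  [0,0.045,0],
  [0,0.045,0],
  [0.0015,0.035,0],
  [0,0.013,0],
  [0,0,0],
  [0,0,0],
  [0,0,0],
], gripper=[0.1,0.1,0.1,0.1,0.1,0.1,0.1,0.1], spin=[0,0,0,0,0,0,0,0])

```text
time_s: 46.6
tool_pos: [0.5596, -0.1454, 0.2935]
tool_rot: [-180.0, 0.0, 3.3]
contact_force: [0.2, 0.2, -0.7]
opening: 0.207
finger_force: 49.9
```

Run:
```python
from h import *
s=manip.sense();print(s['tool_pos'],s['tool_rot'])
p,d=snap('side');X=pts('side',d);np.savez('side5.npz',p=p,d=d)
im=p[210:300,310:420,::-1];cv2.imwrite('pics/pin.png',cv2.resize(im,None,fx=6.5,fy=6.5,interpolation=cv2.INTER_CUBIC))
for z in np.arange(.17,.25,.005):
    m=(d>0)&(abs(X[...,2]-z)<.0025)&(X[...,0]>.52)&(X[...,0]<.6)&(X[...,1]>-.19)&(X[...,1]<-.12)
    q=X[m]
    if len(q)>2: print(z.round(3),len(q),q[:,:2].min(0).round(4),q[:,:2].max(0).round(4))
```

```text
[ 0.55962017 -0.1454366   0.29345385] [-1.79999358e+02  3.67979460e-02  3.32039497e+00]
0.18 3 [ 0.5579 -0.1487] [ 0.5594 -0.1471]
0.185 10 [ 0.5565 -0.1526] [ 0.5633 -0.1426]
0.19 8 [ 0.557 -0.15 ] [ 0.5631 -0.1469]
0.195 7 [ 0.5581 -0.15  ] [ 0.5636 -0.1462]
0.2 8 [ 0.5567 -0.1516] [ 0.5622 -0.1476]
0.205 10 [ 0.5573 -0.1494] [ 0.5631 -0.1461]
0.22 6 [ 0.553  -0.1605] [ 0.5659 -0.135 ]
0.225 20 [ 0.5498 -0.165 ] [ 0.5733 -0.1311]
0.23 35 [ 0.5494 -0.168 ] [ 0.5737 -0.1298]
0.235 35 [ 0.5491 -0.1692] [ 0.5726 -0.1312]
0.24 38 [ 0.5493 -0.1693] [ 0.5704 -0.1298]
0.245 52 [ 0.5488 -0.1707] [ 0.57   -0.1303]
```

View pics/pin.png

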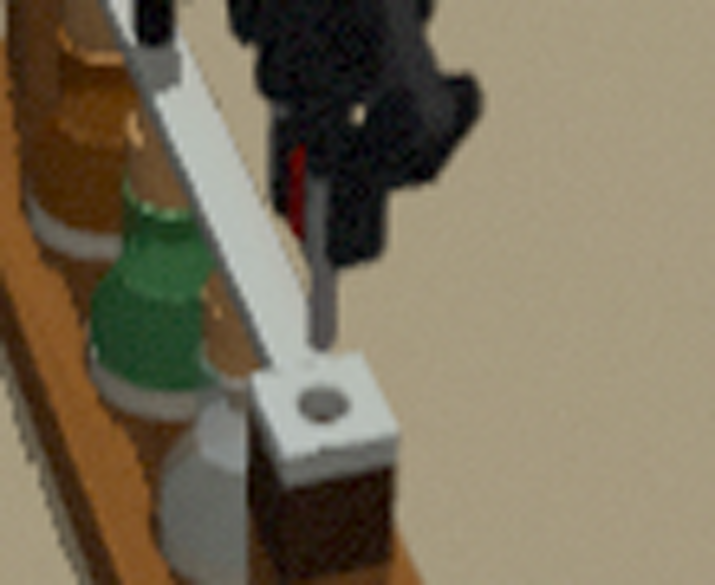

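The crop shows the pin's shank from (318,260) to its tip at (322,340), just above the eye at (323,403). I'll compare the two by rays.

Run:
```python
from h import *
c=lambda x,y:((x+.5)/6.5-.5+310,(y+.5)/6.5-.5+210)
f=np.load('side5.npz');X=pts('side',f['d'])
e=ray('side',*c(323,403),.156);print('eye',e)
for q in((320,290),(321,310),(322,328)):
    u,v=c(*q);Y=X[int(round(v)),int(round(u))];print(q,'surf',Y.round(4),'ray',[ray('side',u,v,Y[2]+dz).round(4).tolist() for dz in(-.004,0)])
g=manip.get_calibration('side');R=np.array(g['R']);t=np.array(g['t'])
for z in(.156,.18,.20):
    s=R@np.array([e[0],e[1],z])+t;print(z,(s[0]/s[2]*g['fx']+g['cx'],s[1]/s[2]*g['fy']+g['cy']))
# shank columns per row by darkness/greyness
p=f['p'].astype(int)
for v in range(250,263):
    r=p[v,352:368];print(v,r.sum(1).tolist())
```

```text
eye [ 0.56230614 -0.14384563  0.156     ]
(320, 290) surf [ 0.5589 -0.1485  0.2055] ray [[0.56, -0.1449, 0.2015], [0.5584, -0.1488, 0.2055]]
(321, 310) surf [ 0.5592 -0.1481  0.1977] ray [[0.5605, -0.1448, 0.1937], [0.5589, -0.1487, 0.1977]]
(322, 328) surf [ 0.5592 -0.1487  0.1909] ray [[0.5608, -0.145, 0.1869], [0.5593, -0.1489, 0.1909]]
0.156 (np.float64(359.31935522557967), np.float64(271.62516382358365))
0.18 (np.float64(359.60534190271676), np.float64(262.212733622786))
0.2 (np.float64(359.8500527208508), np.float64(254.1587797878576))
250 [544, 536, 477, 449, 428, 253, 232, 227, 177, 69, 52, 98, 144, 263, 276, 348]
251 [547, 543, 535, 416, 431, 334, 226, 241, 220, 161, 270, 317, 360, 395, 405, 445]
252 [553, 542, 534, 475, 435, 369, 232, 233, 225, 249, 377, 431, 445, 441, 446, 449]
253 [551, 548, 541, 524, 400, 365, 224, 231, 244, 276, 416, 446, 438, 440, 446, 449]
254 [554, 545, 540, 530, 436, 366, 231, 233, 241, 292, 449, 444, 453, 447, 448, 441]
255 [557, 553, 543, 544, 498, 319, 231, 238, 238, 275, 448, 441, 445, 439, 440, 445]
256 [556, 551, 550, 546, 520, 308, 230, 245, 241, 291, 452, 446, 439, 448, 441, 444]
257 [557, 555, 550, 545, 526, 362, 227, 242, 243, 281, 441, 449, 445, 450, 448, 449]
258 [556, 557, 552, 549, 527, 366, 219, 236, 242, 289, 442, 446, 447, 447, 440, 445]
259 [557, 556, 555, 550, 527, 369, 231, 242, 238, 276, 444, 443, 448, 441, 445, 447]
260 [555, 553, 552, 556, 530, 367, 227, 244, 241, 276, 448, 442, 448, 442, 444, 443]
261 [554, 551, 556, 554, 535, 374, 223, 243, 229, 294, 435, 447, 445, 444, 451, 443]
262 [555, 552, 558, 552, 535, 355, 232, 243, 253, 338, 442, 443, 443, 446, 447, 437]
```

>>> apply_moves([
  [0.0013,0,-0.01],
  [0,0,-0.01],
  [0,0,-0.008],
  [0,0,-0.004],
  [0,0,0],
], gripper=[0.1,0.1,0.1,0.1,0.1], spin=[0,0,0,0,0])

```text
time_s: 47.15
tool_pos: [0.5606, -0.1439, 0.2606]
tool_rot: [-179.9, 0.1, 3.4]
contact_force: [-0.9, 0.4, -1.0]
opening: 0.2
finger_force: 49.9
```

>>> apply_moves([
  [0,0,-0.004],
  [0,0,-0.004],
  [0,0,-0.004],
  [0,0,0],
], gripper=[0.1,0.1,0.1,0.1], spin=[0,0,0,0])

```text
time_s: 47.55
tool_pos: [0.5607, -0.1439, 0.2491]
tool_rot: [-180.0, 0.1, 3.4]
contact_force: [-0.3, 0.4, -1.2]
opening: 0.204
finger_force: 49.9
```

>>> apply_moves([
  [0,0,-0.008],
  [0,0,-0.008],
  [0,0,-0.005],
  [0,0,0],
  [0,0,0],
], gripper=[0.1,0.1,0.1,0.1,0.1], spin=[0,0,0,0,0])

```text
time_s: 48.05
tool_pos: [0.5612, -0.1441, 0.229]
tool_rot: [180.0, -0.0, 3.4]
contact_force: [-0.1, -0.0, 1.3]
opening: 0.206
finger_force: 51.2
```

>>> apply_moves([
  [0,0,-0.003],
  [0,0,-0.002],
  [0,0,-0.001],
  [0,0,0],
], gripper=[0.1,0.1,0.1,0.1], spin=[0,0,0,0])

```text
time_s: 48.45
tool_pos: [0.5632, -0.1442, 0.2286]
tool_rot: [179.9, -0.3, 3.5]
contact_force: [-5.3, 6.0, 24.0]
opening: 0.204
finger_force: 62.7
```

The fingertips have met the bar with the pin head still about 3 mm up. I release and press the head down with closed fingertips.

>>> apply_moves([
  [0,0,0.004],
  [0,0,0],
  [0,0,0],
  [0,0,0],
  [0,0,0.015],
  [0,0,0.02],
  [0,0,0.02],
  [0,0,0],
], gripper=[0.1,0.5,0.5,0.5,0.5,0.5,0.5,0], spin=[0,0,0,0,0,0,0,0])

```text
time_s: 49.25
tool_pos: [0.5621, -0.1443, 0.2852]
tool_rot: [179.9, -0.3, 3.4]
contact_force: [0.0, -0.4, 0.3]
opening: 0.343
finger_force: 0.0
```

>>> apply_moves([
  [0,0,0],
  [0,0,0],
  [0,0,0],
  [0,0,-0.01],
  [0,0,-0.008],
  [0,0,-0.005],
  [0,0,0],
  [0,0,0],
], gripper=[0,0,0,0,0,0,0,0], spin=[0,0,0,0,0,0,0,0])

```text
time_s: 50.05
tool_pos: [0.561, -0.1441, 0.2586]
tool_rot: [-180.0, 0.0, 3.4]
contact_force: [-0.3, -0.1, 0.1]
opening: -0.004
finger_force: 0.0
```

>>> apply_moves([
  [0,0,-0.003],
  [0,0,-0.003],
  [0,0,-0.002],
  [0,0,0],
], gripper=[0,0,0,0], spin=[0,0,0,0])

```text
time_s: 50.45
tool_pos: [0.5619, -0.1443, 0.2525]
tool_rot: [179.9, -0.2, 3.4]
contact_force: [-0.3, 1.2, 6.1]
opening: 0.001
finger_force: 2.8
```

>>> apply_moves([
  [0,0,-0.002],
  [0,0,-0.002],
  [0,0,-0.001],
  [0,0,0],
], gripper=[0,0,0,0], spin=[0,0,0,0])

```text
time_s: 50.85
tool_pos: [0.5634, -0.1446, 0.2522]
tool_rot: [179.8, -0.4, 3.4]
contact_force: [-4.7, 3.9, 22.8]
opening: -0.0
finger_force: 11.4
```

>>> apply_moves([
  [0,0,0.01],
  [0,0,0.03],
  [0,0,0.03],
  [-0.02,-0.04,0.01],
  [-0.02,-0.045,0],
  [-0.02,-0.045,0],
  [-0.02,-0.045,0],
  [0,0,0],
], gripper=[0,0,0,0,0,0,0,0], spin=[0,0,0,0,0,0,0,0])

```text
time_s: 51.65
tool_pos: [0.4787, -0.3235, 0.3258]
tool_rot: [179.9, 0.0, 3.0]
contact_force: [0.1, -0.8, 0.8]
opening: -0.0
finger_force: 0.0
```

```bash
python3 bar.py; python3 rim.py .132
python3 - <<'E'
from h import *
for n in('top','side'):
    p,d=snap(n);X=pts(n,d)
    cv2.imwrite(f'pics/{n}9.png',p[...,::-1])
    m=(d>0)&(abs(X[...,0]-.56)<.012)&(abs(X[...,1]+.145)<.012)&(X[...,2]>.165)
    print(n,'pin head top',np.percentile(X[m][:,2],[5,50,95]).round(4) if m.sum() else None,m.sum())
    for y,x in((.085,.569),(.0055,.5655),(-.0745,.5635)):
        m=(d>0)&(abs(X[...,0]-x)<.03)&(abs(X[...,1]-y)<.02)&(X[...,2]>.125)&(X[...,2]<.143)
        print(n,y,m.sum(),np.percentile(X[m][:,2],[50,90]).round(4) if m.sum() else None)
E
```

```text
top 162 [ 0.5638 -0.1435] [0.0345 0.0341]
top 223 [ 0.5653 -0.0814] [0.0189 0.0599]
top 227 [ 0.5673 -0.0214] [0.0204 0.0599]
top 289 [0.5692 0.0784] [0.0197 0.0785]
side 18 [ 0.5778 -0.1558] [0.0063 0.0129]
top [278. 218.] 59 mid [0.5569 0.0853] ext [0.012 0.027]
top [313. 220.] 48 mid [0.5561 0.0073] ext [0.009 0.025]
top [348. 221.] 45 mid [ 0.5542 -0.0726] ext [0.01  0.027]
top pin head top [0.1716 0.1799 0.1839] 70
top 0.085 59 [0.1358 0.1381]
top 0.0055 49 [0.1353 0.1392]
top -0.0745 45 [0.1356 0.1391]
side pin head top None 0
side 0.085 0 None
side 0.0055 0 None
side -0.0745 0 None
```

View pics/side9.png

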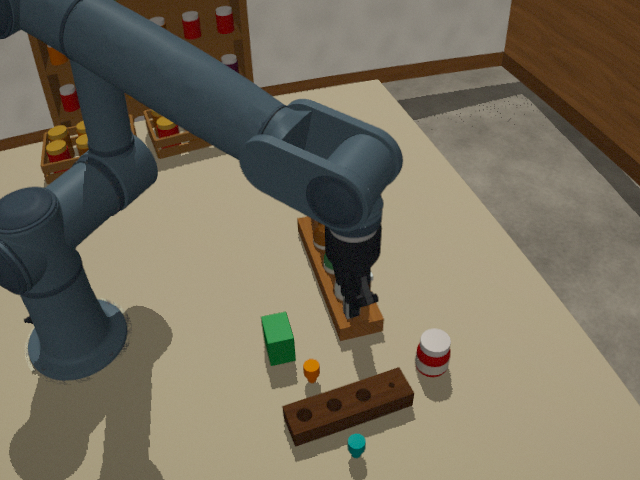

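The picture shows an empty caddy at (348,405), and the tea carton, jars and decoys are untouched. The depth data has the pin head top at 0.180 m (home) and the cork tops at 0.136 m (home). The bar has crept about 3 mm off its stop at the eye, so I nudge it back with closed fingers on the knob.

>>> apply_moves([
  [0.0149,0.043,0],
  [0.0149,0.043,0],
  [0.0149,0.043,0],
  [0.0149,0.043,0],
  [0.0149,0.043,0],
  [0.0149,0.043,0],
  [0.0149,0.043,0],
  [0.0149,0.043,0],
], gripper=[0,0,0,0,0,0,0,0], spin=[0,0,0,0,0,0,0,0])

```text
time_s: 52.75
tool_pos: [0.6003, 0.0283, 0.326]
tool_rot: [180.0, -0.0, 3.5]
contact_force: [-0.2, -0.2, 0.9]
opening: 0.003
finger_force: 0.0
```

>>> apply_moves([
  [0,0,0],
  [0,0,-0.04],
  [0,0,-0.03],
  [0,0,-0.02],
  [0,0,0],
  [0,0,0],
], gripper=[0,0,0,0,0,0], spin=[0,0,0,0,0,0])

```text
time_s: 53.35
tool_pos: [0.6003, 0.0253, 0.2364]
tool_rot: [180.0, -0.0, 3.5]
contact_force: [-0.1, -0.1, 0.5]
opening: 0.001
finger_force: 0.0
```

>>> apply_moves([
  [-0.004,0,0],
  [-0.004,0,0],
  [-0.003,0,0],
  [0,0,0],
  [0,0,0],
], gripper=[0,0,0,0,0], spin=[0,0,0,0,0])

```text
time_s: 53.85
tool_pos: [0.5892, 0.0248, 0.2363]
tool_rot: [180.0, -0.0, 3.4]
contact_force: [-0.2, -0.4, -0.8]
opening: 0.003
finger_force: 0.0
```

>>> apply_moves([
  [-0.002,0,0],
  [-0.002,0,0],
  [0,0,0],
  [0,0,0],
], gripper=[0,0,0,0], spin=[0,0,0,0])

```text
time_s: 54.25
tool_pos: [0.5851, 0.0249, 0.2358]
tool_rot: [-180.0, 0.0, 3.4]
contact_force: [-0.6, 0.2, -0.1]
opening: 0.002
finger_force: 0.0
```

```bash
python3 bar.py
```

```text
top 160 [ 0.561  -0.1435] [0.0345 0.0339]
top 221 [ 0.5626 -0.0814] [0.0197 0.0599]
top 106 [ 0.564  -0.0361] [0.0192 0.0306]
side 204 [ 0.5602 -0.1453] [0.0353 0.0376]
side 212 [ 0.5624 -0.0789] [0.0192 0.0594]
side 195 [ 0.565  -0.0186] [0.02   0.0595]
side 193 [0.5678 0.0815] [0.0202 0.0797]
```

>>> apply_moves([
  [-0.001,0,0],
  [-0.001,0,0],
  [0,0,0],
  [0,0,0],
], gripper=[0,0,0,0], spin=[0,0,0,0])

```text
time_s: 54.75
tool_pos: [0.5842, 0.0249, 0.236]
tool_rot: [180.0, -0.2, 3.4]
contact_force: [7.3, 0.7, -4.1]
opening: 0.002
finger_force: 3.3
```

At the stop (7 N). I back away cleanly and make a final check.

>>> apply_moves([
  [0.005,0,0],
  [0.01,0,0],
  [0,0,0.03],
  [0,0,0.045],
  [0,0,0.045],
  [-0.04,0.025,0.01],
  [-0.04,0.03,0],
  [-0.04,0.03,0],
], gripper=[0,0,0,0,0,0,0,0], spin=[0,0,0,0,0,0,0,0])

```text
time_s: 55.55
tool_pos: [0.4775, 0.1105, 0.3668]
tool_rot: [-180.0, -0.1, 3.3]
contact_force: [0.4, 0.7, -0.5]
opening: 0.003
finger_force: 0.0
```

>>> apply_moves([
  [-0.03,0.04,0],
  [-0.03,0.04,0],
  [-0.02,0.045,0],
  [0,0.04,0],
  [0,0,0],
  [0,0,0],
], gripper=[0,0,0,0,0,0], spin=[0,0,0,0,0,0])

```text
time_s: 56.15
tool_pos: [0.3982, 0.2756, 0.3659]
tool_rot: [180.0, 0.0, 3.5]
contact_force: [-0.1, -1.1, -0.2]
opening: -0.001
finger_force: 0.0
```

```bash
python3 bar.py
python3 - <<'E'
from h import *
for n in('top','side'):
    p,d=snap(n);X=pts(n,d)
    m=(d>0)&(abs(X[...,0]-.56)<.012)&(abs(X[...,1]+.145)<.014)&(X[...,2]>.165)&(X[...,2]<.2)
    print(n,'pin head top',np.percentile(X[m][:,2],[5,50,95]).round(4) if m.sum() else None,m.sum())
cv2.imwrite('pics/fin.png',cv2.resize(p[140:350,240:480,::-1],None,fx=3.3,fy=2.8,interpolation=cv2.INTER_CUBIC))
print(manip.sense()['contact_force'])
E
```

```text
top 157 [ 0.56   -0.1435] [0.0358 0.034 ]
top 218 [ 0.5623 -0.0814] [0.0193 0.0599]
top 222 [ 0.5646 -0.0214] [0.0203 0.0598]
top 295 [0.5684 0.0783] [0.021  0.0785]
side 217 [ 0.56   -0.1438] [0.0354 0.0385]
side 207 [ 0.5624 -0.0783] [0.0204 0.0593]
side 190 [ 0.5637 -0.0186] [0.0203 0.0599]
side 189 [0.5684 0.0809] [0.021  0.0784]
top pin head top [0.1725 0.1798 0.1839] 71
side pin head top [0.1657 0.1783 0.1823] 119
[-0.24117685 -0.37748755  0.60446563]
```

View pics/fin.png

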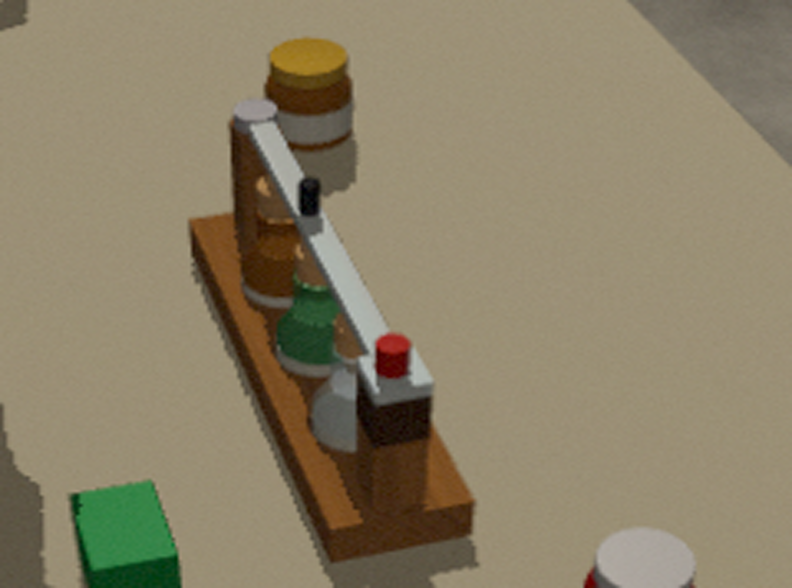

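The final crop shows the three corked flasks in their wells. The bar is closed over them, and the red pin head at (393,355) sits flush on the bar. I'm handing in.

```bash
python3 -c "from cell import manip;print(manip.sign_off())"
```

```text
the job is handed in; nothing more can be done
None
```

All three flasks stand corked in the carrier, the keeper bar is at its stop and the pin is fully down; I handed the job in at about 56 s, and no verdict came back.

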